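# Catch the chocolates from the dispenser

### The arm

A 7-joint arm with a two-finger parallel gripper is mounted at the origin on the work surface. World frame = base frame: x ahead of the robot, y to its left, z up, the work surface at z = 0. Lengths are in mm, angles in rad, forces in N, time in s.
With the tool pointing down it reaches from about 425 to 950 mm from the base axis. Payload 4.7 kg.
Tool frame: the origin (TCP) lies midway between the tips of the shut fingers; the grasp point (between the pads) lies 19 mm behind it; z points along the fingers, y is the line along which they close (so a half turn about z gives the same grasp; the last joint's range is limited). The gripper opens to 85 mm and grips with 20 to 120 N. Pads are 22 mm wide; open, the fingers measure 114 mm over their backs; the gripper's body (76 mm by 85 mm) begins 54 mm behind the grasp point. The pads swing forward as they close: fully open they stand 13 mm farther back than shut.
Start: joints at [1.192, 0.469, -0.049, 1.532, 0.024, 1.141, -0.082], TCP at [231.378, -634.126, 203.335] pointing down, gripper open.
Joint ranges: [-2.59, 2.59], [-0.33, 1.99], [-1.39, 1.29], [0.1, 2.45], [-1.04, 4.18], [0.21, 1.99], [-2.66, 2.66]. Speed limits (rad/s): [2.57, 2.57, 3.14, 3.14, 3.14, 3.14, 3.14].

### API

Orientations are given as [roll, pitch, yaw] about the fixed x, y, z axes, in that order (R = Rz(yaw) Ry(pitch) Rx(roll)).
In Python, from rig import observe, grab_frame, camera_info, job gives the robot as it stands. The module is installed in compiled form; this text tells all that it offers.
- The arm moves only by the tool move_arm, never from a script. Its argument "plan" is a list of rows, each a list of 7 numbers: the shift along the tool's x, y, z in mm, then the turn, a rotation vector about the tool's x, y, z in rad, then the closure in counts, from 0 (fully open) to 255 (shut). In form: [[dx, dy, dz, wx, wy, wz, gripper], ...]. A call has 1 to 12 rows; each row is the pose to reach, as a shift and turn from the pose commanded when the call began, along the tool's axes at that moment; what a row does not reach only later rows make up. A row lasts 1/8 s, in which the tool goes at most 62.5 mm and 10.7 degrees, less where a joint would pass 70% of its speed; a pose out of reach is approached as far as the arm can. A call with a gripper value outside its range is refused whole. The fingers move at their own pace and stop on an object; the grip force is fixed at half the most. Time passes only in rows, so rows that repeat a pose let the fingers close. It gives the time, the measured TCP pose, the force, the opening and the grip force at its end, in the units of the state.
- observe(): the state, without advancing time (a new reading comes with each control period).
- grab_frame(name): name is "side" or "top"; returns the picture (480x640x3 uint8, blue, green, red); there is no depth.
- camera_info(name): a dict with "vfov" (degrees; the focal length in pixels is half the picture's height over the tangent of half this angle, whatever the lens; pixels are square), "cx", "cy" (the principal point, pixels), "camera_from_world" (4x4, takes a point from world to camera coordinates). Camera axes: x right, y up, looking along -z (the intrinsics and any distortion apply to the point x, -y, -z); pixel columns grow to the right and rows downward; lengths in mm; the calibration is good to about 2 mm. A picture is of the moment at which its call begins. camera_info takes no time and is no camera call.
- job.job_done(): hands the job in; it is judged then, once.
The state is a dict: "clock": time; "joints": joint angles; "dq": joint speeds; "joint_torque": joint torques, N m; "ee_pos": TCP position; "orientation": TCP orientation; "contact_force": force on the tool from outside, world axes, zero at the start; "wrist_torque": the same for the moment, N m; "grip_width": finger opening in mm; "finger_force": force on a finger pad.
Only numpy, scipy, OpenCV 4.12 (cv2) and the standard library are available. Lean on these libraries where they do the work, as an engineer would, in place of code of your own. Each camera call takes 0.05 s, during which the arm holds its last target. There are 200 camera calls.

### The job

Take the big empty mug by its handle, hold it level under the chute of the chocolate dispenser and push the steel fork up with its rim so that the gate opens, and stay there until all three chocolates have slid into the mug. Then set the mug down gently, upright, in the middle of the cork coaster with all three chocolates in it and let go of it. Spill none, and leave the drinks can, the mouse and the note block where they are.

Things in the scene. Friction and masses are not known exactly. Their poses are not given: they have to be found in the camera images.
- dispenser: Chocolate dispenser, fixed. Origin on the desk below the chute's lip; its chute descends to this frame's -x. Aluminium chute 44 mm wide (inside 36), 38 degrees steep, polished; top end 125 mm behind the lip, 285 mm high. Front panel 108 mm wide at x 5 to 15, 186 to 276 mm high. Posts stand at x over 55 on a foot plate 130 mm wide, from x 50: in front of x 50 all is free below 100 mm
- lip (a point): Middle of the chute's lower edge, on its floor (5 mm thick), 175 mm above the desk
- light_bar (a point): Centre of the black light bar that hangs over the mug's place, fixed to the dispenser: 130 mm (y) x 24 mm (x), 262 to 276 mm high, at dispenser x -105, on rods at y +-48 running back to the panel at its height. A gripper holding the mug's handle under the chute must lean 25 to 45 degrees from vertical, away from the dispenser, to clear it
- gate (a joint): Steel gate across the lip: height in m it is lifted, 0 shut to 0.045 at the upper stop. It slides straight up and falls shut by its own weight (80 g). Chocolates pass when it is up 0.028 or more; 0.032 is good
- fork (a point): On the fork that hangs from the gate and rises with it: two level 8 mm round bars along the dispenser's x axis, at y +-32, from x +24 to -89 mm. This point is at x -30, y 0, at the height of the bars' undersides (105 mm above the desk when shut). Push the mug's rim, centred here, straight up: the gate rises and the chocolates drop between the bars
- mug: Jumbo white mug, 100 mm diameter, 80 mm high, wall 4 mm, floor 6 mm, 175 to 325 g. Origin at the centre of its underside, z up. Squared handle towards -x, 16 mm thick (y): level top arm out to x -105, 48 to 64 mm high; outer upright x -105 to -91, 10 to 56 mm high; lower arm 10 to 22 mm high. Good grasp: closing along y at x -88, z 52
- mug_rim (a point): Centre of the mug's mouth, 80 mm above its underside
- choc_a_mid (a point): Centre of a paper-wrapped chocolate block, 46 x 28 x 18 mm (x, y, z), 30 g, white with a brown band; three alike lie end to end in the chute behind the gate, this one the lowest
- choc_b_mid (a point): Centre of the second chocolate up the chute, like the first
- choc_c_mid (a point): Centre of the third, uppermost chocolate, like the first
- coaster: Square cork coaster fixed flat on the desk, 110 x 110 mm, 6 mm thick. Origin at the centre of its underside.
- can: Drinks can, bystander, loose: 66 mm diameter, 112 mm high, full. Origin at the centre of its underside
- mouse: Black wireless computer mouse, bystander, loose: 105 mm (x) x 60 mm (y), 34 mm high. Origin at the centre of its underside.
- notes: Block of paper notes, bystander, loose: 76 x 76 mm, 30 mm high. Origin at the centre of its underside
Things that resemble listed ones, but are neither listed nor needed, are in the scene too. What is meant by the mug is not blue or yellow, and is the larger of those in its own colour.

How it is judged:
By the outcome, as a careful person would: the job done as asked, in the order asked, and still so for the second after the job is handed in, with the robot touching nothing.
It also fails if it takes over 58 s, if anything falls off the work surface, if the arm or the gripper's body presses on something with over 40 N, if the wrist force passes 120 N, or if a joint passes its speed limit or range.

## Working session

There is one attempt and no reset: what is moved stays moved. The work goes in short steps, Python scripts to look and compute and a tool call to move; the robot and the scene stay as the last step left them, time stands still between calls to the robot, and variables do not carry over. Pictures are saved under pics/ and viewed, at most 10 in all, crops included, and the job is handed in when it is done.

Besides the shell and the picture viewer there is one more tool, called after "Emit:" in YAML: its name, and indented under it one key for each argument. move_arm: Moves the arm, as the interface text tells. Its arguments: {"type":"object","properties":{"plan":{"type":"array"}},"required":["plan"]}

```bash
mkdir -p pics; ls
python3 - <<'E'
from rig import observe, grab_frame, camera_info, job
import cv2
for n in("side","top"):
    cv2.imwrite(f"pics/{n}0.png",grab_frame(n)); c=camera_info(n); print(n,c)
print(observe())
E
```

```text
pics
side {'vfov': 50.73640447915264, 'cx': 315.7276851441783, 'cy': 237.9664044713725, 'camera_from_world': array([[-9.45950787e-01, -3.23737690e-01,  1.92618062e-02,
         5.38263049e+02],
       [ 2.20457918e-01, -5.98338201e-01,  7.70317924e-01,
        -1.99855758e+02],
       [-2.37855871e-01,  7.32929264e-01,  6.37369029e-01,
        -1.34038049e+03],
       [ 0.00000000e+00,  0.00000000e+00,  0.00000000e+00,
         1.00000000e+00]])}
top {'vfov': 43.77956814725774, 'cx': 310.97728188480124, 'cy': 245.33916437981796, 'camera_from_world': array([[-2.20020843e-02, -9.99588668e-01, -1.83957331e-02,
         1.04418996e+02],
       [ 9.89094435e-01, -2.44439920e-02,  1.45240111e-01,
        -6.00515050e+02],
       [-1.45630034e-01, -1.49995321e-02,  9.89225408e-01,
        -1.49070016e+03],
       [ 0.00000000e+00,  0.00000000e+00,  0.00000000e+00,
         1.00000000e+00]])}
{'clock': 0.1, 'joints': array([ 1.19208938,  0.46938177, -0.04858896,  1.53357862,  0.02412713,
        1.14098154, -0.08231022]), 'dq': array([ 1.66346364e-04, -2.29149332e-03,  5.92446192e-05, -3.53564850e-03,
       -1.78330170e-03, -1.78050785e-03, -4.34653698e-04]), 'joint_torque': array([ 7.36054099e-04, -5.11513424e+01, -4.71067603e-02, -2.38391626e+01,
        1.07092215e-02,  4.34945599e-03,  5.91309060e-06]), 'ee_pos': array([ 231.13865109, -633.58527888,  202.35047712]), 'orientation': array([-3.13983206e+00,  8.79136739e-05,  3.49831883e-01]), 'contact_force': array([-0.0837847 ,  0.11412948,  0.1997422 ]), 'wrist_torque': array([-0.00133824, -0.00562366, -0.00195457]), 'finger_force': 0.0, 'grip_width': 84.98854992286834}
```

View pics/side0.png

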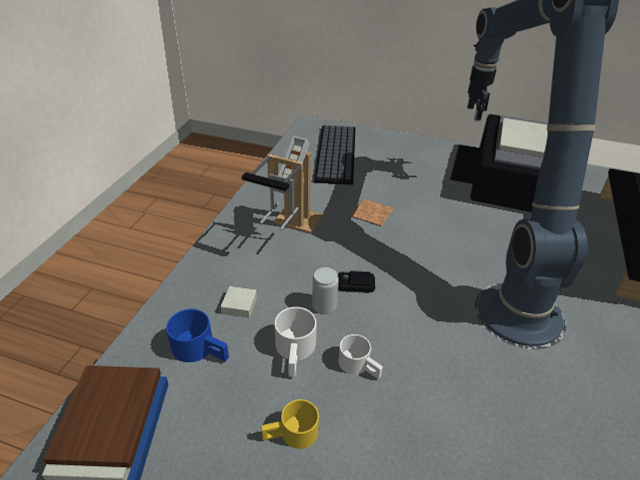

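View pics/top0.png

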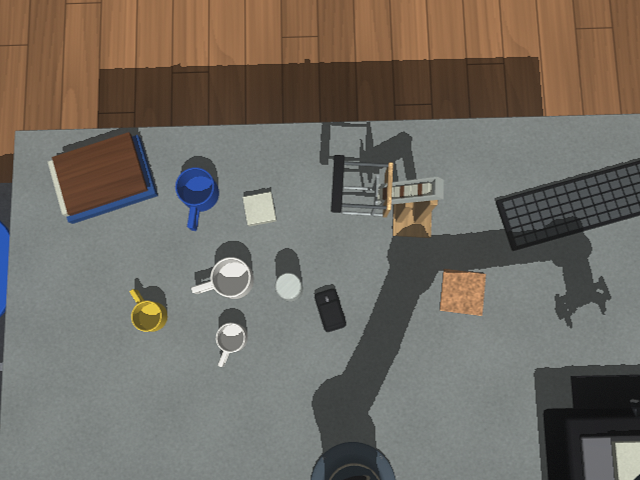

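Top view: mug at about (231,278) px with its handle towards (195,290), dispenser at (390,185), coaster at (463,293). I need enlarged crops to measure from.

Run:
```python
import cv2,numpy as np
t=cv2.imread("pics/top0.png");s=cv2.imread("pics/side0.png")
def crop(im,x,y,w,h,k):
    o=cv2.resize(im[y:y+h,x:x+w],None,fx=k,fy=k,interpolation=cv2.INTER_CUBIC)
    for i in range(0,w,10): 
        cv2.line(o,(i*k,0),(i*k,5 if (x+i)%50 else 14),(0,0,255),1)
        if (x+i)%20==0: cv2.putText(o,str(x+i),(i*k+2,14),0,.4,(0,0,255),1)
    for i in range(0,h,10): 
        cv2.line(o,(0,i*k),(5,i*k),(0,0,255),1)
        if (y+i)%20==0: cv2.putText(o,str(y+i),(6,i*k+5),0,.4,(0,0,255),1)
    return o
A=crop(t,320,140,160,120,5); B=crop(s,230,120,160,120,5)
cv2.imwrite("pics/A.png",A);cv2.imwrite("pics/B.png",B)
C=np.vstack([crop(t,180,230,160,60,5),crop(s,220,260,160,60,5)])
C=np.hstack([crop(t,180,240,80,70,5),crop(s,260,300,80,80,5)[:350]]);
D=np.hstack([crop(t,430,260,70,60,5),crop(s,340,190,70,60,5)]); D=cv2.copyMakeBorder(D[:250],0,0,0,100,0)
cv2.imwrite("pics/C.png",np.vstack([C,D]))
```

```text
(no output)
```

View pics/A.png

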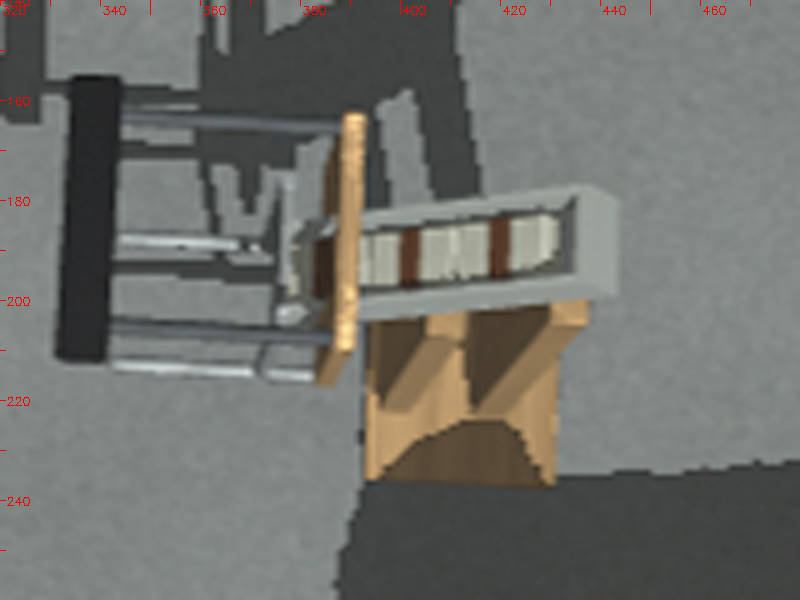

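View pics/B.png

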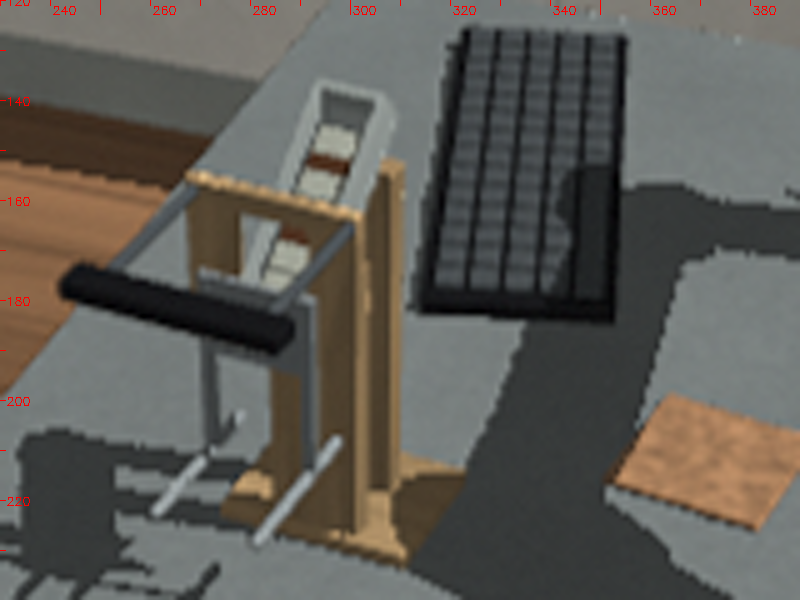

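View pics/C.png

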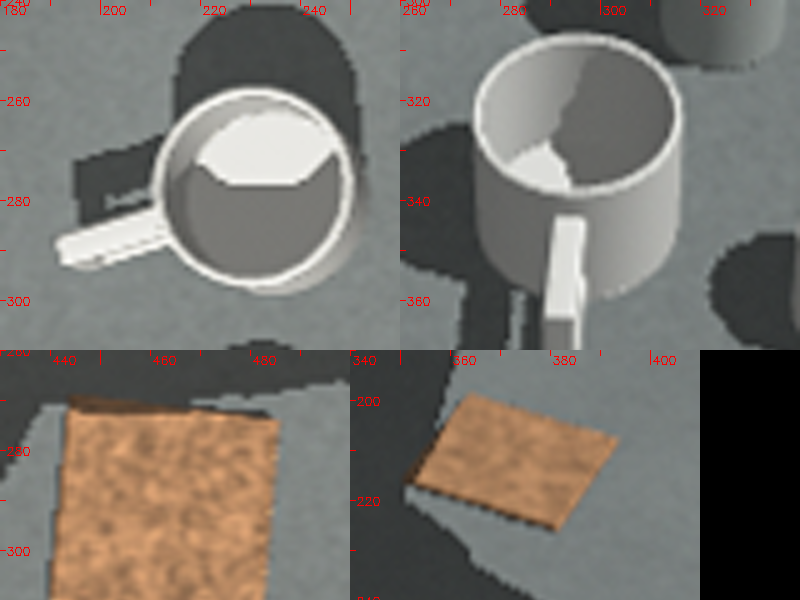

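Dispenser, mug and coaster features are readable: fork tips at side (261,223) and (281.6,229), mug rim centre at top (230.6,277.4) and side (295.6,322.8). Next I fit the poses.

```bash
cat > h.py <<'E'
import numpy as np,cv2
from scipy.optimize import least_squares
from scipy.spatial.transform import Rotation as R
from rig import camera_info
CI={n:camera_info(n) for n in("side","top")}
def proj(n,P):
    c=CI[n];M=np.array(c["camera_from_world"]);q=M[:3,:3]@P+M[:3,3];f=240/np.tan(np.radians(c["vfov"])/2)
    return np.array([c["cx"]+f*q[0]/-q[2],c["cy"]-f*q[1]/-q[2]])
def world(p,L):
    c,s=np.cos(p[2]),np.sin(p[2]);return np.array([p[0]+c*L[0]-s*L[1],p[1]+s*L[0]+c*L[1],L[2]])
def fit(obs,p0):
    f=lambda p:np.concatenate([proj(n,world(p,L))-u for n,L,u in obs])
    r=least_squares(f,p0,x_scale=[100,100,1]);return r.x,r.fun.reshape(-1,2).round(1).tolist()
def ray(n,u,z):
    return least_squares(lambda p:proj(n,np.array([p[0],p[1],z]))-u,[600,0]).x
E
python3 - <<'E'
from h import *
S=lambda x,y:(230+(x-2)/5,120+(y-2)/5)
T=lambda x,y:(320+(x-2)/5,140+(y-2)/5)
D=[("side",(-89,32,109),S(155,515)),("side",(-89,-32,109),S(258,545)),("side",(24,32,109),S(240,415)),("side",(24,-32,109),S(337,440)),
("side",(-105,65,269),S(68,282)),("side",(-105,-65,269),S(284,334)),("side",(5,54,276),S(190,175)),("side",(5,-54,276),S(358,217)),
("top",(10,54,276),T(355,113)),("top",(10,-54,276),T(342,350)),("top",(-105,65,276),T(96,76)),("top",(-105,-65,276),T(80,360))]
p,r=fit(D,[700,-50,-1.6]);print("disp",p.round(3),r)
d=p
for L in[(-30,0,105),(0,0,175)]:print(world(p,L).round(1))
M=[("top",(0,0,80),(230.3,277.2)),("side",(0,0,80),(295.4,322.6)),("top",(-105,0,64),(192,289.8)),("side",(-105,0,64),(292.2,363.2))]
p,r=fit(M,[600,250,-1.6]);print("mug",p.round(3),r)
t=cv2.imread("pics/top0.png")
h=cv2.cvtColor(t,cv2.COLOR_BGR2HSV);m=cv2.inRange(h,(5,80,120),(20,255,255));m[:262]=0;m[:,:430]=0;m[330:]=0;m[:,500:]=0
q=cv2.minAreaRect(cv2.findNonZero(m));print("coaster",q,ray("top",q[0],6).round(1))
s=cv2.imread("pics/side0.png")
print("side", ray("side",np.mean([(363.6,199),(393.6,208),(381.4,225.6),(352.4,217)],0),6))
for n,u,z in[("can",(289,287),112),("mouse",(330,309),25),("notes",(259,206),30)]:print(n,ray("top",u,z).round())
E
```

```text
disp [697.395 -79.392  -1.655] [[-0.6, 0.4], [-1.1, 0.4], [0.4, -0.5], [0.3, -0.1], [-0.2, -0.7], [0.8, 0.8], [-1.4, 0.2], [0.2, 0.5], [0.0, 0.2], [0.5, 0.5], [0.3, -0.0], [0.2, 0.4]]
[699.9 -49.5 105. ]
[697.4 -79.4 175. ]
mug [521.58  293.254  -1.286] [[-0.1, 0.2], [-0.2, -0.7], [-0.7, 0.8], [-0.5, -0.5]]
coaster ((462.4355773925781, 292.33245849609375), (42.607398986816406, 42.12577819824219), 5.5275397300720215) [ 475.6 -299.2]
side [ 471.32910797 -293.05660863]
can [492. 145.]
mouse [440.  46.]
notes [713. 225.]
```

```bash
cat >> h.py <<'E'
from rig import observe
LEAN=np.radians(35)
def tool(mug,yaw,back=0,up=0,gx=-88,gz=52,lean=LEAN):
    """tool pose for mug underside origin (x,y,z), yaw; grasp point backed off along -z_tool"""
    Rm=R.from_euler("z",yaw).as_matrix();s,c=np.sin(lean),np.cos(lean)
    A=np.array([[-c,0,s],[0,1,0],[-s,0,-c]])
    p=np.array(mug)+Rm@(np.array([gx,0,gz])+(19-back)*A[:,2])+[0,0,up]
    return p,Rm@A
def delta(p,Rt,ref=None):
    o=observe();p0,R0=(o["ee_pos"],R.from_euler("xyz",o["orientation"]).as_matrix()) if ref is None else ref
    d=R0.T@(p-p0);w=R.from_matrix(R0.T@Rt).as_rotvec()
    return np.concatenate([d.round(1),w.round(4)]).tolist()
E
python3 - <<'E'
from h import *
o=observe();R0=R.from_euler("xyz",o["orientation"])
a=(np.array([520,-200,260]),R.from_euler("xyz",[np.pi,0,1.15]).as_matrix())
pre=tool((521.6,293.3,0),-1.286,back=130)
print(pre[0],R.from_matrix(pre[1]).as_euler("xyz"))
mid=(np.array([520,60,270]),(R.from_matrix(a[1])*R.from_rotvec(.4*(R.from_matrix(a[1].T@pre[1])).as_rotvec())).as_matrix())
for q in(a,mid,pre):print(delta(*q))
E
```

```text
[478.98734252 438.85767101 142.92587692] [3.14159265 0.61086524 1.85559265]
[420.0, -308.4, -57.1, -0.0017, -0.0006, -0.8002]
[509.1, -552.7, -66.7, -0.18, -0.1913, -1.0689]
[600.4, -922.4, 61.0, -0.4602, -0.4908, -1.4545]
```

Emit:
move_arm:
  plan:
    - [60,-45,-20,0,0,-0.12,0]
    - [120,-90,-40,0,0,-0.25,0]
    - [180,-130,-57,0,0,-0.4,0]
    - [240,-175,-57,0,0,-0.5,0]
    - [300,-220,-57,0,0,-0.6,0]
    - [360,-260,-57,0,0,-0.7,0]
    - [420,-308,-57,0,0,-0.8,0]
    - [435,-360,-60,-0.05,-0.05,-0.85,0]
    - [455,-410,-62,-0.08,-0.08,-0.92,0]
    - [475,-460,-65,-0.12,-0.12,-0.98,0]
    - [495,-510,-67,-0.16,-0.16,-1.03,0]
    - [509,-553,-67,-0.18,-0.19,-1.07,0]

```text
clock: 1.6
ee_pos: [519.0, 32.9, 269.8]
orientation: [3.085, 0.245, 1.421]
contact_force: [1.3, 0.2, 1.2]
grip_width: 85.2
finger_force: 0.0
```

Run:
```python
from h import *
o=observe();print(o["clock"],o["ee_pos"],o["orientation"],o["joints"].round(2))
print(delta(*tool((521.6,293.3,0),-1.286,back=130,up=40)))
```

```text
1.6 [519.01603843  32.93488556 269.8466486 ] [3.08514037 0.24461747 1.42050165] [ 0.22  0.23 -0.62  1.79  0.39  1.27 -0.67]
[404.6, -99.6, -17.1, -0.1264, -0.3488, -0.4078]
```

Emit:
move_arm:
  plan:
    - [45,-10,-2,-0.01,-0.04,-0.05,0]
    - [95,-25,-4,-0.03,-0.09,-0.1,0]
    - [150,-38,-7,-0.05,-0.14,-0.16,0]
    - [205,-52,-9,-0.07,-0.19,-0.22,0]
    - [260,-66,-11,-0.09,-0.24,-0.28,0]
    - [310,-80,-14,-0.11,-0.29,-0.34,0]
    - [350,-90,-16,-0.12,-0.33,-0.38,0]
    - [380,-98,-17,-0.126,-0.345,-0.4,0]
    - [380,-98,-17,-0.126,-0.345,-0.4,60]
    - [380,-98,-17,-0.126,-0.345,-0.4,60]

```text
clock: 2.85
ee_pos: [478.4, 412.2, 189.2]
orientation: [3.137, 0.607, 1.843]
contact_force: [-0.2, 0.1, 0.9]
grip_width: 65.2
finger_force: 0.0
```

Run:
```python
from h import *
o=observe();print(o["clock"],o["ee_pos"],o["orientation"],o["joints"].round(2),o["grip_width"])
for b in(130,0):print(delta(*tool((521.6,293.3,0),-1.286,back=b)))
t=grab=__import__("rig").grab_frame
a=t("top")[200:360,120:320];b=t("side")[280:440,200:400]
cv2.imwrite("pics/g.png",np.hstack([cv2.resize(a,(400,320),interpolation=2),cv2.resize(b,(400,320),interpolation=2)]))
```

```text
2.85 [478.38344412 412.1930244  189.19003713] [3.13733592 0.60693929 1.84334072] [-0.59  0.72 -0.69  1.42  0.75  1.71 -1.11] 65.1662417291288
[47.3, 7.7, 23.5, -0.0028, -0.0039, -0.0101]
[46.8, 8.0, 153.5, -0.0028, -0.0039, -0.0101]
```

View pics/g.png

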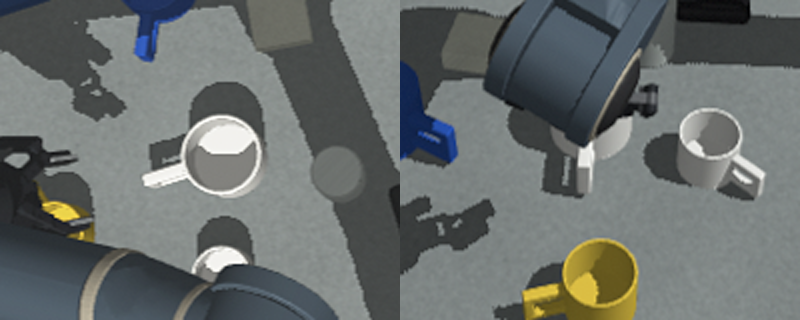

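Top crop: fingers straddle the handle line, and the handle and mug are undisturbed. Side crop: the wrist is over the mug and clear of the other mugs. Approaching.

Emit:
move_arm:
  plan:
    - [25,4,5,0,0,-0.01,60]
    - [47,8,12,-0.003,-0.004,-0.01,60]
    - [47,8,35,-0.003,-0.004,-0.01,60]
    - [47,8,60,-0.003,-0.004,-0.01,60]
    - [47,8,85,-0.003,-0.004,-0.01,60]
    - [47,8,105,-0.003,-0.004,-0.01,60]
    - [47,8,115,-0.003,-0.004,-0.01,60]
    - [47,8,115,-0.003,-0.004,-0.01,60]

```text
clock: 3.95
ee_pos: [493.6, 389.0, 67.8]
orientation: [-3.141, 0.61, 1.856]
contact_force: [0.3, -0.2, 0.2]
grip_width: 65.3
finger_force: 0.0
```

Run:
```python
from h import *
o=observe();print(o["clock"],o["ee_pos"],o["orientation"],o["joints"].round(2),o["grip_width"],o["contact_force"])
print(delta(*tool((521.6,293.3,0),-1.286)))
t=grab=__import__("rig").grab_frame
a=t("top")[240:320,160:260];b=t("side")[300:380,250:350]
cv2.imwrite("pics/g2.png",np.hstack([cv2.resize(a,(400,320),interpolation=2),cv2.resize(b,(400,320),interpolation=2)]))
```

```text
3.95 [493.5507622  389.03415648  67.78096536] [-3.14142265  0.61035354  1.85608841] [-0.57  0.83 -0.65  1.53  0.83  1.53 -1.19] 65.27499374857058 [ 0.29066733 -0.16712309  0.17188842]
[-0.6, 0.0, 38.7, 0.0001, -0.0005, 0.0004]
```

View pics/g2.png

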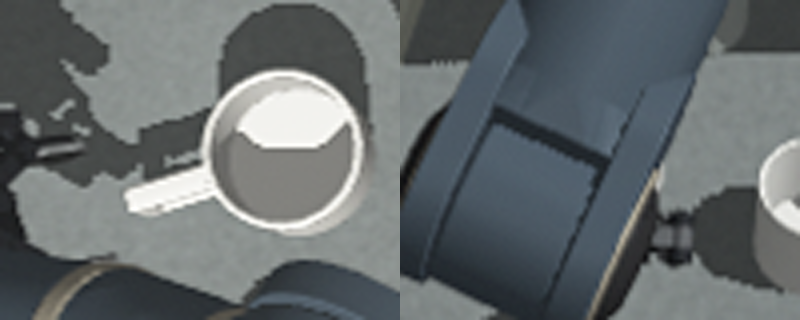

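Top crop: the visible fingertip is about 40 mm to one side of the handle axis, as expected for a 65 mm opening. Last approach, then close.

Emit:
move_arm:
  plan:
    - [-0.5,0,20,0,0,0,60]
    - [-0.5,0,38.5,0,0,0,60]
    - [-0.5,0,38.5,0,0,0,60]
    - [-0.5,0,38.5,0,0,0,150]
    - [-0.5,0,38.5,0,0,0,255]
    - [-0.5,0,38.5,0,0,0,255]
    - [-0.5,0,38.5,0,0,0,255]
    - [-0.5,0,38.5,0,0,0,255]
    - [-0.5,0,38.5,0,0,0,255]

```text
clock: 5.18
ee_pos: [499.8, 368.8, 37.4]
orientation: [3.14, 0.609, 1.856]
contact_force: [0.2, 2.0, 3.8]
grip_width: 13.4
finger_force: 58.9
```

Run:
```python
from h import *
o=observe();print({k:(v if np.isscalar(v) else v.round(3)) for k,v in o.items()})
up=tool((521.6,293.3,0),-1.286,up=50);print(delta(*up))
```

```text
{'clock': 5.175, 'joints': array([-0.548,  0.852, -0.638,  1.578,  0.859,  1.477, -1.211]), 'dq': array([ 0.001,  0.002, -0.002, -0.   , -0.001, -0.   , -0.   ]), 'joint_torque': array([ 1.4080e+00, -5.6284e+01, -8.1650e+00, -1.4450e+01,  5.1500e-01,
        1.7150e+00, -9.0000e-03]), 'ee_pos': array([499.773, 368.783,  37.382]), 'orientation': array([3.14 , 0.609, 1.856]), 'contact_force': array([0.208, 1.985, 3.824]), 'wrist_torque': array([0.559, 0.086, 0.074]), 'finger_force': 58.90374064736534, 'grip_width': 13.426682176474028}
[-29.3, -0.2, -39.4, 0.002, -0.0021, 0.0004]
```

Emit:
move_arm:
  plan:
    - [-3,0,-4,0,0,0,255]
    - [-9,0,-12,0,0,0,255]
    - [-15,0,-21,0,0,0,255]
    - [-22,0,-31,0,0,0,255]
    - [-28,0,-40,0,0,0,255]
    - [-34,0,-48,0,0,0,255]
    - [-34,0,-48,0,0,0,255]
    - [-34,0,-48,0,0,0,255]

```text
clock: 6.18
ee_pos: [499.7, 367.4, 95.4]
orientation: [-3.142, 0.61, 1.857]
contact_force: [0.8, -0.0, -1.8]
grip_width: 13.6
finger_force: 58.7
```

Run:
```python
from h import *
from rig import grab_frame
o=observe();print(o["clock"],o["ee_pos"],o["orientation"],o["joints"].round(2),o["grip_width"],o["contact_force"],o["wrist_torque"])
for m,y in[((620,150,60),-1.45),((595,-40,60),-1.6),((595,-40,12),-1.655),((699.9,-49.5,12),-1.655)]:print(delta(*tool(m,y)))
a=grab_frame("top")[230:320,160:270];
cv2.imwrite("pics/g3.png",cv2.resize(a,None,fx=5,fy=5,interpolation=2))
```

```text
6.175 [499.71853981 367.3712972   95.40988743] [-3.14151499  0.61007488  1.85662002] [-0.53  0.78 -0.66  1.56  0.82  1.54 -1.16] 13.577278630427278 [ 0.75287414 -0.02545233 -1.82093238] [ 1.00260114  0.32623384 -0.0362189 ]
[-137.0, 66.8, 94.5, 0.0945, -0.0008, 0.1352]
[-282.9, 0.5, 196.5, 0.1805, -0.0008, 0.2581]
[-256.5, 4.5, 236.6, 0.212, -0.0008, 0.3032]
[-288.2, 102.4, 258.8, 0.212, -0.0008, 0.3032]
```

View pics/g3.png

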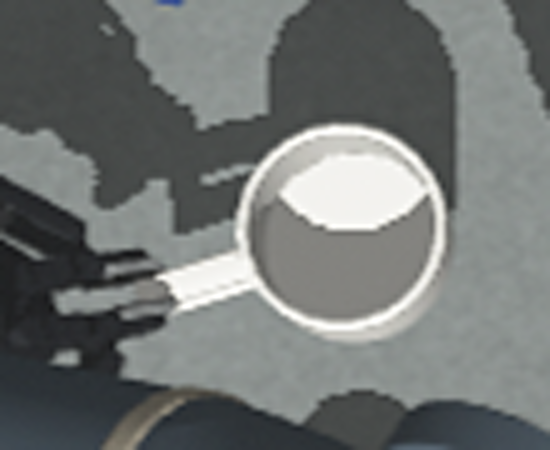

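Mug is lifted level in the top view (rim centre about (228.0,275.5) px), with the handle between the pads. Now transporting.

Emit:
move_arm:
  plan:
    - [-20,10,14,0.014,0,0.02,255]
    - [-55,27,38,0.04,0,0.055,255]
    - [-95,46,65,0.066,0,0.095,255]
    - [-137,62,95,0.095,0,0.135,255]
    - [-180,48,125,0.12,0,0.17,255]
    - [-220,30,152,0.143,0,0.205,255]
    - [-255,12,177,0.165,0,0.235,255]
    - [-275,3,191,0.175,0,0.25,255]
    - [-283,0,197,0.18,-0.001,0.258,255]
    - [-283,0,197,0.18,-0.001,0.258,255]
    - [-283,0,197,0.18,-0.001,0.258,255]

```text
clock: 7.6
ee_pos: [597.2, 39.4, 96.1]
orientation: [3.141, 0.609, 1.545]
contact_force: [-0.1, 0.1, -2.5]
grip_width: 13.2
finger_force: 58.7
```

Run:
```python
from h import *
from rig import grab_frame
o=observe();print(o["clock"],o["ee_pos"],o["orientation"],o["joints"].round(2),o["grip_width"],o["contact_force"],o["wrist_torque"])
for m,y in[((595,-40,12),-1.655),((699.9,-49.5,12),-1.655),((699.9,-49.5,57),-1.655)]:print(delta(*tool(m,y)))
print("mug before by top:",ray("top",(228.0,275.5),139))
a=grab_frame("top")[130:330,240:440];b=grab_frame("side")[120:320,190:390]
cv2.imwrite("pics/g4.png",np.hstack([cv2.resize(x,(400,400),interpolation=2) for x in(a,b)]))
```

```text
7.6 [597.17177667  39.36540421  96.05968775] [3.14076574 0.60861013 1.54471695] [-0.05  0.66 -0.54  1.73  0.84  1.36 -1.  ] 13.24267398799947 [-0.12632404  0.14448668 -2.50067253] [ 1.01690574 -0.01170689 -0.00792445]
[25.2, 4.3, 40.5, 0.0341, -0.0023, 0.0476]
[19.7, 109.5, 44.4, 0.0341, -0.0023, 0.0476]
[-6.0, 109.5, 7.5, 0.0341, -0.0023, 0.0476]
mug before by top: [520.70989591 289.64069284]
```

View pics/g4.png

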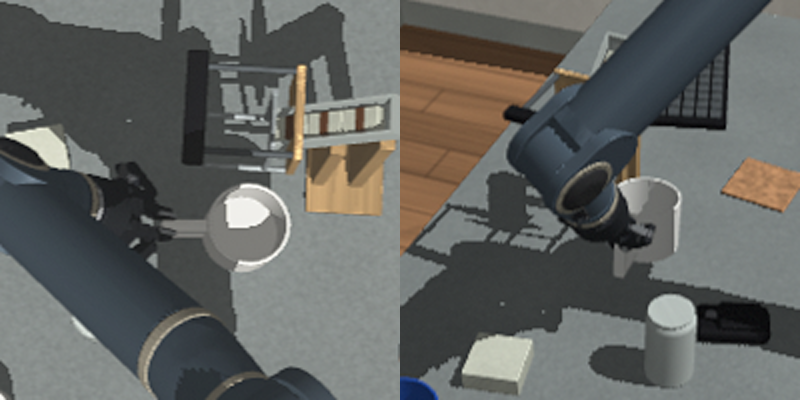

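Top crop: mug centre about (364,244) px, just robot-side of the fork, upright. The gripper leans clear of the light bar. Lowering and sliding under the fork.

Emit:
move_arm:
  plan:
    - [8,1,13,0.012,0,0.016,255]
    - [17,3,27,0.024,-0.001,0.032,255]
    - [25,4,40,0.034,-0.002,0.048,255]
    - [25,4,40,0.034,-0.002,0.048,255]
    - [25,15,41,0.034,-0.002,0.048,255]
    - [24,35,42,0.034,-0.002,0.048,255]
    - [22,60,43,0.034,-0.002,0.048,255]
    - [21,85,44,0.034,-0.002,0.048,255]
    - [20,102,44,0.034,-0.002,0.048,255]
    - [20,109,44,0.034,-0.002,0.048,255]
    - [20,109,44,0.034,-0.002,0.048,255]
    - [20,109,44,0.034,-0.002,0.048,255]

```text
clock: 9.2
ee_pos: [705.2, 25.1, 48.9]
orientation: [-3.141, 0.613, 1.484]
contact_force: [-0.1, 0.0, -2.4]
grip_width: 13.1
finger_force: 58.8
```

Run:
```python
from h import *
from rig import grab_frame
print("mug hover by top:",ray("top",(364-.25,244-.25),139.7))
o=observe();print(o["clock"],o["ee_pos"],o["orientation"],o["grip_width"],o["contact_force"],o["wrist_torque"])
for z in(12,57,60):print(delta(*tool((699.9,-49.5,z),-1.655)))
a=grab_frame("top")[140:260,310:430];b=grab_frame("side")[140:260,220:340]
cv2.imwrite("pics/g5.png",np.hstack([cv2.resize(x,(400,400),interpolation=2) for x in(a,b)]))
```

```text
mug hover by top: [589.54665001 -38.16387443]
9.2 [705.16472224  25.10377552  48.88573741] [-3.1412538   0.61258782  1.48392935] 13.063337517838473 [-0.14020786  0.00644909 -2.44993683] [ 1.04737981 -0.0900778   0.01966064]
[2.2, 1.0, -1.0, -0.0019, 0.0017, -0.0022]
[-23.7, 1.0, -37.8, -0.0019, 0.0017, -0.0022]
[-25.4, 1.0, -40.2, -0.0019, 0.0017, -0.0022]
```

View pics/g5.png

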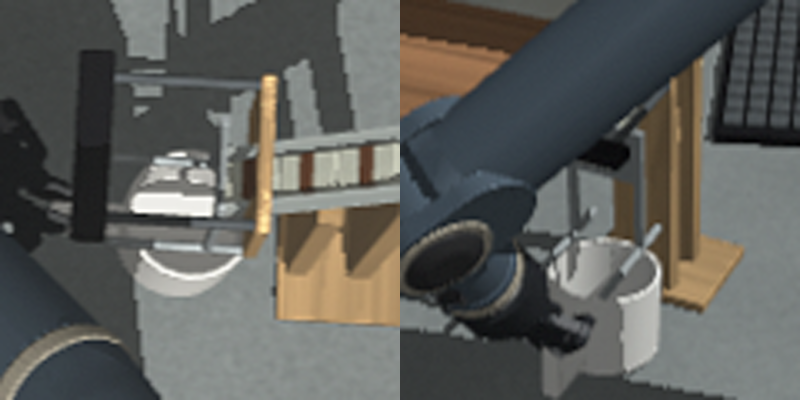

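Side crop: rim is under the two bars (rim centre ≈ (604,271) crop), gate shut. I compare rim and fork centres numerically.

Run:
```python
from h import *
d=(697.4,-79.4,-1.655)
s=lambda x,y:np.array([220+x/3.333,140+y/3.333])-.35
t=lambda x,y:np.array([310+x/3.333,140+y/3.333])-.35
print("rim side",ray("side",s(604-400,271),92),"top",ray("top",t(191,214),92))
print("bars side tips",ray("side",s(150,262),109),ray("side",s(213,275),109), "model",world(d,(-89,32,109)),world(d,(-89,-32,109)))
print("bars top y",ray("top",t(190,163),113),ray("top",t(190,246),113))
for n,f,k,o in(("top",t,3.333,(310,140)),("side",s,3.333,(220,140))):
  for L in((-30,0,92),(-80,0,92),(20,0,92),(-30,50,92),(-30,-50,92)):
    print(n,L,((proj(n,world(d,L))+.35-o)*k).round())
```

```text
rim side [693.31829532 -43.14005114] top [697.66469657 -53.26413177]
bars side tips [733.17542286 -18.48449278] [675.38799217 -20.34194454] model [736.77189705   6.59333534 109.        ] [672.9986513   11.97600441 109.        ]
bars top y [731.95416764 -52.18135933] [668.93537073 -49.94157165]
top (-30, 0, 92) [186. 211.]
top (-80, 0, 92) [120. 207.]
top (20, 0, 92) [252. 215.]
top (-30, 50, 92) [189. 147.]
top (-30, -50, 92) [183. 276.]
side (-30, 0, 92) [200. 265.]
side (-80, 0, 92) [173. 297.]
side (20, 0, 92) [225. 235.]
side (-30, 50, 92) [149. 251.]
side (-30, -50, 92) [251. 280.]
```

Run:
```python
from h import *
from rig import grab_frame
g=grab_frame("side");cv2.imwrite("pics/s5.png",g);cv2.imwrite("pics/t5.png",grab_frame("top"))
y=cv2.cvtColor(g,cv2.COLOR_BGR2GRAY)
print("cols 272..304");
for r in range(208,262,3):print(r,*y[r,272:304])
# predicted level mug outline, tool-derived
o=observe();T=R.from_euler("xyz",o["orientation"]).as_matrix()
yaw=o["orientation"][2]-np.pi;lean=LEAN
m=o["ee_pos"]+T@np.array([0,0,-19])-R.from_euler("z",yaw).as_matrix()@[-88,0,52]
print("mug origin",m)
th=np.linspace(0,2*np.pi,361)
for z in(80,0):
    q=np.array([proj("side",m+[50*np.cos(a),50*np.sin(a),z]) for a in th])
    print(z,"right",q[q[:,0].argmax()],"bottom",q[q[:,1].argmax()],"top",q[q[:,1].argmin()],"left",q[q[:,0].argmin()])
```

```text
cols 272..304
208 66 58 74 106 126 129 129 131 128 128 129 113 80 70 71 69 66 69 68 67 83 94 68 107 159 178 103 64 64 113 120 100
211 89 92 88 95 119 131 158 177 181 166 157 157 132 98 88 66 59 62 67 67 74 121 164 170 114 70 63 67 65 113 120 99
214 103 97 161 168 161 160 156 149 145 139 135 120 121 118 112 105 103 118 116 130 111 154 94 64 69 70 67 66 66 113 120 100
217 99 166 173 168 163 159 153 148 143 138 134 129 118 109 107 100 124 161 165 138 107 99 107 186 181 100 61 65 65 114 119 99
220 96 163 172 166 160 158 152 148 143 138 134 113 106 97 140 167 153 115 104 104 104 103 101 97 122 218 124 59 64 113 116 132
223 173 175 170 165 161 157 153 147 144 128 106 80 68 65 70 96 106 107 105 105 103 102 99 90 184 223 120 59 62 113 114 131
226 177 174 169 165 161 159 137 112 99 76 68 65 81 104 107 107 105 105 103 100 112 152 197 212 189 189 103 98 72 116 142 153
229 102 108 127 129 110 103 111 100 86 76 91 104 103 160 190 193 191 202 211 193 180 179 182 183 187 164 94 66 68 76 99 119
232 107 108 108 108 107 108 108 107 107 107 108 107 107 104 127 158 165 169 173 175 178 180 182 184 186 17
[... 740 characters left out ...]
57 134 122 101 122 129 130 129 131 131 129 127 128 130 128
253 74 58 57 56 57 56 56 58 56 54 55 56 55 53 91 99 98 126 131 131 132 131 130 130 128 126 126 128 129 128 130 130
256 57 59 59 59 59 60 58 59 58 58 58 57 58 57 59 59 56 57 56 56 56 56 56 53 53 53 51 93 65 94 102 101
259 60 59 59 58 59 59 59 59 58 59 58 58 58 58 57 57 57 59 58 57 59 58 59 59 59 58 57 56 57 58 58 58
mug origin [698.70207491 -51.88509979  12.49546134]
80 right [297.30754363 218.78586184] bottom [279.6561452  229.36503581] top [280.83704831 208.62336347] left [263.15434836 219.20849528]
0 right [297.41109689 239.70309517] bottom [280.3632267  250.47876789] top [281.47133331 229.37629068] left [264.39400458 240.17619901]
```

Mug outline matches a level mug within about 1 px. Raising it into the fork, with a 2 mm correction.

Emit:
move_arm:
  plan:
    - [1,1.5,-2,0,0,0,255]
    - [-1,2,-5,0,0,0,255]
    - [-4,2,-9,0,0,0,255]
    - [-7,2,-13,0,0,0,255]
    - [-10,2,-18,0,0,0,255]
    - [-13,2,-23,0,0,0,255]
    - [-17,2,-28,0,0,0,255]
    - [-20,2,-33,0,0,0,255]
    - [-23,2,-37,0,0,0,255]
    - [-24.5,2,-39,0,0,0,255]
    - [-24.5,2,-39,0,0,0,255]
    - [-24.5,2,-39,0,0,0,255]

```text
clock: 10.9
ee_pos: [707.8, 26.7, 94.8]
orientation: [-3.142, 0.614, 1.483]
contact_force: [-0.2, 0.8, -2.4]
grip_width: 12.2
finger_force: 58.6
```

Run:
```python
from h import *
from rig import grab_frame
o=observe();print(o["clock"],o["ee_pos"],o["orientation"],o["grip_width"],o["contact_force"],o["wrist_torque"])
g=grab_frame("side");cv2.imwrite("pics/s6.png",g);h=grab_frame("top");cv2.imwrite("pics/t6.png",h)
for n,a in(("t0",cv2.imread("pics/top0.png")),("t6",h)):
    q=cv2.cvtColor(a,cv2.COLOR_BGR2HSV)
    m=cv2.inRange(q,(0,90,30),(12,255,140))[140:260,320:450]
    k,l,st,ce=cv2.connectedComponentsWithStats(m)
    print(n,[(st[i,4],(ce[i]+[320,140]).round(1).tolist()) for i in range(1,k) if st[i,4]>8])
```

```text
10.9 [707.75033771  26.68043669  94.78005153] [-3.14155668  0.61351409  1.48300517] 12.151964969894241 [-0.18508734  0.76072135 -2.43378081] [ 1.01405839 -0.00595215 -0.12439195]
t0 [(np.int32(39), [419.3, 188.7]), (np.int32(35), [401.5, 191.0]), (np.int32(27), [384.5, 192.9])]
t6 [(np.int32(9), [370.0, 202.0]), (np.int32(12), [367.2, 210.2])]
```

The brown bands have left the chute and show inside the mug. Dwelling to let all three settle.

Emit:
move_arm:
  plan:
    - [0,0,0,0,0,0,255]
    - [0,0,0,0,0,0,255]
    - [0,0,0,0,0,0,255]
    - [0,0,0,0,0,0,255]
    - [0,0,0,0,0,0,255]
    - [0,0,0,0,0,0,255]
    - [0,0,0,0,0,0,255]
    - [0,0,0,0,0,0,255]
    - [0,0,0,0,0,0,255]
    - [0,0,0,0,0,0,255]

```text
clock: 12.25
ee_pos: [708.0, 26.9, 94.8]
orientation: [3.141, 0.613, 1.483]
contact_force: [-0.7, -0.3, -2.3]
grip_width: 12.5
finger_force: 58.6
```

Run:
```python
from h import *
from rig import grab_frame
o=observe();print(o["clock"],o["ee_pos"],o["orientation"],o["grip_width"],o["contact_force"],o["wrist_torque"])
g=grab_frame("side");cv2.imwrite("pics/s7.png",g);h=grab_frame("top");cv2.imwrite("pics/t7.png",h)
for n,a,(x,y,w,hh) in(("t0",cv2.imread("pics/top0.png"),(310,140,140,120)),("t7",h,(310,140,140,120)),("s0",cv2.imread("pics/side0.png"),(250,130,60,110)),("s7",g,(250,130,60,110))):
    q=cv2.cvtColor(a,cv2.COLOR_BGR2HSV)
    m=cv2.inRange(q,(0,90,30),(12,255,140))[y:y+hh,x:x+w]
    k,l,st,ce=cv2.connectedComponentsWithStats(m)
    print(n,[(int(st[i,4]),(ce[i]+[x,y]).round(1).tolist()) for i in range(1,k) if st[i,4]>4])
print("chute row",cv2.cvtColor(h,cv2.COLOR_BGR2GRAY)[190,384:440:3])
for a in("s5","s7"):
    y=cv2.cvtColor(cv2.imread(f"pics/{a}.png"),cv2.COLOR_BGR2GRAY);print(a)
    for r in range(190,242,3):print(r,*y[r,264:300:2])
```

```text
12.25 [707.95018994  26.90867868  94.80175641] [3.14111898 0.61271747 1.48290686] 12.53204168812437 [-0.74305507 -0.31925139 -2.25423305] [ 0.95773617  0.0101605  -0.06969171]
t0 [(39, [419.3, 188.7]), (35, [401.5, 191.0]), (27, [384.5, 192.9])]
t7 [(8, [369.9, 201.9]), (13, [367.2, 210.1])]
s0 [(21, [295.2, 152.3]), (12, [288.1, 166.5])]
s7 []
chute row [134 125 177 170 171 167 165 165 133  91  92  91  94  95  94  96  97 151
 169]
s5
190 47 39 57 75 66 77 69 71 60 50 10 54 68 68 90 73 67 67
193 30 104 129 85 63 123 129 132 126 115 71 67 68 67 90 77 67 68
196 129 127 126 90 62 123 124 126 131 131 82 69 68 70 89 77 68 68
199 125 123 124 94 64 121 127 126 125 128 81 68 67 70 89 78 69 68
202 126 125 127 104 64 120 107 153 125 127 88 68 66 69 90 77 67 68
205 127 125 125 104 66 79 61 127 126 126 87 68 66 68 90 76 70 66
208 127 125 123 116 66 74 126 129 128 129 80 71 66 68 83 68 159 103
211 55 54 62 136 89 88 119 158 181 157 132 88 59 67 74 164 114 63
214 54 114 166 94 103 161 161 156 145 135 121 112 103 116 111 94 69 67
217 77 59 185 124 99 173 163 153 143 134 118 107 124 165 107 107 181 
[... 1110 characters left out ...]
156 141 93 94 165 157 163 162 116 68 67 60 130 130 72 72 67
217 46 70 204 133 105 146 191 183 175 168 156 119 158 142 102 66 71 67
220 49 60 164 156 76 143 186 181 173 167 106 63 118 108 103 123 113 64
223 64 98 110 110 75 72 66 133 120 65 66 134 133 138 195 205 118 67
226 22 23 37 61 74 84 110 111 84 65 99 102 201 198 196 191 131 85
229 17 16 27 23 36 93 111 111 100 108 108 105 187 197 194 178 59 69
232 64 33 27 71 98 111 110 110 110 109 108 107 148 198 192 162 127 128
235 103 93 105 109 110 111 110 111 109 109 109 106 99 199 191 131 123 125
238 108 104 110 110 111 111 110 111 110 108 108 107 104 184 189 130 127 127
241 101 102 101 105 110 110 111 110 109 108 107 106 103 183 175 126 129 128
```

Run:
```python
from h import *
ch=" .:-=+*#%@"
for n,(x0,x1,y0,y1) in(("s5",(255,305,195,262)),("s7",(255,305,180,262)),("t5",(335,445,170,235)),("t7",(335,445,170,235))):
    g=cv2.imread(f"pics/{n}.png");q=cv2.cvtColor(g,cv2.COLOR_BGR2HSV);y=q[...,2];print(n)
    for r in range(y0,y1,1 if n[0]=="s" else 1):
        print(r,"".join("B" if (q[r,c,1]>100 and v<150 and (q[r,c,0]<14)) else ch[min(9,int(v)//25)] for c,v in zip(range(x0,x1),y[r,x0:x1])))
```

```text
s5
195 --:::..:-++++++-::-+++++++++=------::-=-------++=-
196 ..:::.:=+++++++-::-+++++++++=------::-=-------++=-
197 ::..::=++++++++-::-=++++++++=------::-=-------++=-
198 ::...:=++++++++-::-=++++++++=------::-=-------++=-
199 ::.:..=++++++++-:::=++++++++=------::-=-------++=-
200 ::::..=++++++++-:::=++++++++=------::---------++=-
201 .:::.:=++++++++=:::=+++++++++------::---------++=-
202 ..::.-=++++++++=-::=+=+*+++++------::---------++=-
203 ::...=+++++++++=-::==-**+++++------::---------++=-
204 ::..:=+++++++++=-::=-:+++++++------::---------++=-
205 .:.:=++++++++++=-::-::=++++++------::---------++=-
206 ...-=++++++++++=-::::-=++++++------::---------++=-
207 :.-=+++++++++++=-:::-=+++++++------::----=+---++=-
208 ..==++++++++=++=-::-=+++++++=------::---=*#=--++=-
209 .:-:-=----+++++=:+==+++++++=-------::---*#+---++=-
210 ::::::::::-=----:+++++++++=::----:-::-=+**----++=-
211 ::::::::::::::=+-----=+*##***+=--:-::-+**=----++=-
212 :::::::::::::=**--+##**+*#***+++#*=-:-+*+-----++=-
213 ..::::::::::=**+-=+%%#*++++++=++**+-::++------++=-
214 :.:====::::=**+-==-******+++========+=*-------++
[... 21356 characters left out ...]
++++++++++
229 ::::::::::::::::=++++++++++++++++++++++++++++++++++++++++=*%##%%%%%############################*++++++++++++++
230 ::::::::::::::::=++++++++++++++++++++++++++++++++++++++++=*%##%%%%%############################*++++++++++++++
231 ::::::::::::::::=++++++++++++++++++++++++++++++++++++++++=*%##%%%%%###########################***+++++++++++++
232 ::::::::::::::::=++++++++++++++++++++++++++++++++++++++++=*%##%%%%############################***+++++++++++++
233 ::::::::::::::::=++++++++++++++++++++++++++++++++++++++++=*%##%%%%############################**++++++++++++++
234 ::::::::::::::::=++++++++++++++++++++++*+++++++++++++++++=*%##%%%%%%##########################**++++++++++++++
```

The bands show the chute is empty and the chocolates are in the mug, but the mug has pitched nose-down in the grip. I quantify the tilt and check for spills.

Run:
```python
from h import *
o=observe();yaw=o["orientation"][2]-np.pi;Rz=R.from_euler("z",yaw).as_matrix()
T=R.from_euler("xyz",o["orientation"]).as_matrix();G=o["ee_pos"]+T@[0,0,-19]
th=np.linspace(0,2*np.pi,181)
for deg in(0,5,10,15,20,25):
    A=Rz@R.from_euler("y",deg,degrees=True).as_matrix()
    w=lambda L:G+A@(np.array(L)-[-88,0,52])
    rim=[w((50*np.cos(a),50*np.sin(a),80)) for a in th];bas=[w((50*np.cos(a),50*np.sin(a),0)) for a in th]
    t=np.array([proj("top",p) for p in rim]);s=np.array([proj("side",p) for p in rim]);b=np.array([proj("side",p) for p in bas])
    i=t[:,1].argmax()
    print(deg,"top rim low",t[i].round(1),"R",t[:,0].max().round(1),"| side rim R",s[s[:,0].argmax()].round(1),"base low",b[b[:,1].argmax()].round(1),"handle low",proj("side",w((-105,0,10))).round(1),"minz",min(p[2] for p in bas).round(1),"maxrim",max(p[2] for p in rim).round(1))
for n,f0,f1 in(("top","t5","t7"),("side","s5","s7")):
    a,b=[cv2.imread(f"pics/{k}.png") for k in(f0,f1)]
    d=cv2.absdiff(a,b).max(2)>35
    k,l,st,ce=cv2.connectedComponentsWithStats(d.astype(np.uint8))
    print(n,[st[i].tolist() for i in range(1,k) if st[i,4]>12])
```

```text
0 top rim low [367.3 218.6] R 387.5 | side rim R [296.2 206.2] base low [279.2 238.8] handle low [262.4 246.3] minz 58.3 maxrim 138.3
5 top rim low [367.9 219.3] R 387.7 | side rim R [296.5 208.5] base low [279.1 240.7] handle low [261.8 246.6] minz 46.5 maxrim 134.9
10 top rim low [368.9 219.9] R 387.5 | side rim R [296.7 211. ] base low [279.5 242.5] handle low [261.2 246.8] minz 35.2 maxrim 131.3
15 top rim low [368.9 220.6] R 386.9 | side rim R [296.8 213.9] base low [279.9 244.4] handle low [260.6 246.8] minz 24.4 maxrim 127.6
20 top rim low [369.2 221.2] R 385.9 | side rim R [296.7 216.7] base low [281.4 246.3] handle low [260.  246.8] minz 14.3 maxrim 123.7
25 top rim low [368.6 221.9] R 384.4 | side rim R [296.5 219.6] base low [282.7 248.2] handle low [259.4 246.6] minz 4.9 maxrim 119.7
top [[243, 40, 46, 24, 290], [293, 123, 28, 14, 80], [217, 125, 74, 53, 912], [309, 164, 14, 17, 39], [292, 167, 13, 9, 60], [290, 178, 3, 8, 13], [292, 181, 6, 12, 30], [392, 181, 40, 17, 336], [356, 182, 16, 7, 45], [226, 184, 26, 21, 52], [383, 187, 4, 13, 45], [342, 189, 22, 12, 107], [37
[... 366 characters left out ...]
67, 154, 982], [366, 329, 29, 20, 256], [336, 333, 23, 23, 171], [369, 341, 23, 20, 207]]
side [[265, 33, 237, 133, 4412], [365, 47, 10, 14, 63], [338, 62, 26, 21, 128], [364, 70, 10, 14, 27], [337, 84, 21, 29, 199], [272, 141, 46, 38, 434], [196, 144, 69, 46, 1093], [506, 162, 41, 61, 286], [458, 174, 12, 5, 40], [217, 178, 60, 36, 691], [217, 182, 9, 10, 28], [199, 191, 39, 41, 378], [245, 206, 10, 12, 47], [486, 206, 30, 33, 114], [263, 209, 36, 50, 330], [272, 211, 18, 9, 70], [244, 215, 14, 17, 139], [258, 214, 6, 5, 20], [264, 216, 16, 17, 140], [238, 232, 39, 18, 244], [272, 234, 7, 4, 18], [179, 251, 23, 12, 43], [232, 270, 15, 6, 57], [147, 272, 84, 31, 491], [39, 381, 39, 33, 276]]
```

Run:
```python
from h import *
d=(697.4,-79.4,-1.655)
for L in((0,0,180),(0,18,180),(0,-18,180),(20,0,196),(5,0,180),(-3,0,200)):print(L,"top",proj("top",world(d,L)).round(1),"side",proj("side",world(d,L)).round(1))
print(ray("top",(379,195),10),ray("top",(379,195),60))
ch=" .:-=+*#%@"
for n in("side0","s7"):
    q=cv2.cvtColor(cv2.imread(f"pics/{n}.png"),cv2.COLOR_BGR2HSV);print(n)
    for r in range(145,190):print(r,"".join("B" if (q[r,c,1]>100 and q[r,c,2]<150 and q[r,c,0]<14) else ch[min(9,int(q[r,c,2])//25)] for c in range(262,312)))
a=cv2.imread("pics/t7.png");print(a[188:200,374:392:2].tolist()[3::3])
```

```text
(0, 0, 180) top [380.8 195.7] side [283.5 189.1]
(0, 18, 180) top [381.1 188.3] side [277.9 187.6]
(0, -18, 180) top [380.4 203.2] side [289.2 190.6]
(20, 0, 196) top [390.  194.7] side [286.5 180.9]
(5, 0, 180) top [382.9 195.8] side [284.3 188.2]
(-3, 0, 200) top [380.3 193.7] side [282.9 183.7]
[738.59068654 -92.7764477 ] [727.0247542  -87.62404879]
side0
145 :------------==============+**+-++++=----+**++*+==
146 :BB:::------=++====+++++++=+*++=*****++--**+++++==
147 ::BB:::::::=+======+=++++++**+=+*******==**++++===
148 B::BB:::BB-=+========+=+==+**+-********=+*+++++===
149 BBBB:B::B:=======++===++=++**+=*******#=+*++++====
150 ::::BBB::=====+===+=++++=+***-==+++**#+=**++*+====
151 B::BBB:B==++===+===++=++=+**+-BBBB==++-+*+++*+++==
152 :::BBBB-+++===========+++***-BBBBBBBBB=+*+++****++
153 B::BBB-=======++++======+***-=-BBBBBBB+*++++*****+
154 :BBBB+**#*+==+++++++====+**==*+++=-BBB+*++++++*++=
155 ::BB:+*#%%#***+=====++==*++-+*****++--+*++*=--+++=
156 B:B:--=+**####*+*++==+=+**+-*******+-+*+++*-::=++=
157 BBB==--::-=++***#**+*+++*+==*******=-+*++*+-::=++=
158 +B==---:---::--=+++*
[... 3952 characters left out ...]
                  :::=--------=+=----++++
186 +==--:.                    :::=--------=+=----++++
187 +++++==-::.               .:::=--------=+=----++++
188 +++++++=-::::..          .::::---------=+=----++++
189 +++++++=-::--::::.      .:::::---------=+=----++++
[[[89, 92, 91], [132, 132, 126], [212, 218, 218], [157, 161, 157], [91, 95, 91], [88, 90, 88], [132, 139, 136], [104, 147, 180], [119, 170, 210]], [[143, 148, 148], [135, 135, 130], [179, 184, 184], [196, 203, 204], [90, 93, 91], [94, 96, 94], [76, 82, 83], [107, 149, 184], [122, 173, 212]], [[135, 140, 140], [130, 130, 125], [177, 181, 181], [157, 162, 162], [93, 96, 92], [96, 99, 95], [72, 78, 81], [119, 170, 208], [131, 187, 227]]]
```

The mug is pitched about 27°, with its front bottom edge on the desk and the chocolates inside. Lowering straight down will turn it flat in the grip again.

Emit:
move_arm:
  plan:
    - [3,0,4,0,0,0,255]
    - [6,0,8,0,0,0,255]
    - [9,0,12,0,0,0,255]
    - [12,0,16.5,0,0,0,255]
    - [15,0,21,0,0,0,255]
    - [18,0,25.5,0,0,0,255]
    - [21,0,30,0,0,0,255]

```text
clock: 13.22
ee_pos: [708.0, 26.9, 58.0]
orientation: [3.141, 0.613, 1.483]
contact_force: [-0.0, 2.6, 1.0]
grip_width: 11.9
finger_force: 62.4
```

Emit:
move_arm:
  plan:
    - [2.5,0,3.5,0,0,0,255]
    - [5,0,7,0,0,0,255]
    - [7.5,0,10.5,0,0,0,255]
    - [10,0,14,0,0,0,255]
    - [12,0,16.5,0,0,0,255]
    - [12,0,16.5,0,0,0,255]

```text
clock: 13.98
ee_pos: [708.2, 27.1, 39.6]
orientation: [3.14, 0.615, 1.482]
contact_force: [-2.3, 3.2, 6.7]
grip_width: 12.4
finger_force: 64.7
```

```bash
cat >> h.py <<'E'
def asc(g,x0,x1,y0,y1):
    ch=" .:-=+*#%@";q=cv2.cvtColor(g,cv2.COLOR_BGR2HSV)
    for r in range(y0,y1):print(r,"".join("B" if (q[r,c,1]>100 and q[r,c,2]<150 and q[r,c,0]<14) else ch[min(9,int(q[r,c,2])//25)] for c in range(x0,x1)))
E
python3 - <<'E'
from h import *
from rig import grab_frame
o=observe();print(o["clock"],o["ee_pos"],o["orientation"],o["grip_width"],o["contact_force"],o["wrist_torque"])
g=grab_frame("side");cv2.imwrite("pics/s8.png",g);h=grab_frame("top");cv2.imwrite("pics/t8.png",h)
asc(g,252,304,205,268);asc(h,335,395,180,235)
E
```

```text
13.975 [708.21516822  27.09531253  39.64922704] [3.13976791 0.6146801  1.48157782] 12.351087142001408 [-2.32311597  3.22473668  6.66918525] [-0.03217141  0.33009495 -0.21825583]
205 :::::..-++++++++++=-::-::=++++++------::---------++=
206 :::::::=++++++++++=-::::-=++++++------::---------++=
207 :::::.-+++++++++++=-:::-=+++++++------::-=--=+---++=
208 ::::::-+++++++++++=-::-=+++++++=------::---=*#=:-++=
209 :::::::-=----+++++=:+==+++++++=-------::---*#+---++=
210 :::::::::::::-=----:+++++++++=--------::-=+**----++=
211 :::::::::::::::::=+--------=+--:------::-=**=----++=
212 :.::::::::::::::=*#-.:-=+######**+=-:-::-+*+-----++=
213 .:-=:::::::::::=**+--****######***+**=:::++------++=
214 .-++======::::=**+---##*+++++=====+**+-+==-------++=
215 .:=+++++++==-=**+===-****++++=========+**=-------++=
216 .::=++++++++==*=+====****++++=======-+****=------++=
217 .:.:-++++++=-:=+#+==+****++++======-+**++**=-----++=
218 -:-..-----=-::+##+==*****+++======-=**+=-=#+-----+++
219 =-+:...:::::::###==-*****+++=======**+===-=%+----++*
220 =-*=...:::::=-*##=--*****++++==*+=+**=====-%+----++*
221 =-*=:.
[... 5543 characters left out ...]
::::=+++**####################*++++++++++++++++=*%
225 ::::::::::::::=++++**#################*++++++++++++++++++=*%
226 ::::::::::::::=+++++++*#############*+++++++++++++++++++=:*%
227 :::::::::::::::=++++++++**#######*++++++++++++++++++++++=:*%
228 :::::::::::::::=++++++++++++++++++++++++++++++++++++++++=:*%
229 :::::::::::::::=+++++++++++++++++++++++++++++++++++++++++=*%
230 :::::::::::::::=+++++++++++++++++++++++++++++++++++++++++=*%
231 :::::::::::::::=+++++++++++++++++++++++++++++++++++++++++=*%
232 :::::::::::::::=+++++++++++++++++++++++++++++++++++++++++=*%
233 :::::::::::::::=+++++++++++++++++++++++++++++++++++++++++=*%
234 :::::::::::::::=+++++++++++++++++++++++*+++++++++++++++++=*%
```

Mug is flat again and the chocolate bands are inside it. I'll release and regrasp 8 mm nearer the mug for less leverage, then lift gently.

Emit:
move_arm:
  plan:
    - [0,0,0,0,0,0,200]
    - [0,0,0,0,0,0,140]
    - [0,0,0,0,0,0,120]
    - [0,0,0,0,0,0,120]
    - [-3,0,2,0,0,0,120]
    - [-6.5,0,4.5,0,0,0,120]
    - [-6.5,0,4.5,0,0,0,120]

```text
clock: 14.95
ee_pos: [707.3, 18.4, 37.9]
orientation: [3.141, 0.613, 1.482]
contact_force: [0.4, -0.0, -0.3]
grip_width: 45.1
finger_force: 0.0
```

Run:
```python
from h import *
from rig import grab_frame
o=observe();print(o["clock"],o["ee_pos"],o["orientation"],o["grip_width"],o["contact_force"],o["wrist_torque"])
g=grab_frame("side");cv2.imwrite("pics/s9.png",g);h=grab_frame("top");cv2.imwrite("pics/t9.png",h)
asc(g,252,304,207,262);asc(h,300,395,180,230)
```

```text
14.95 [707.28326086  18.37885877  37.93794693] [3.1409387  0.61325577 1.48178835] 45.06564793469006 [ 0.35383499 -0.01919189 -0.32254067] [ 0.63636611 -0.00098044  0.03761227]
207 ::::...-++++++++++=-:::-=+++++++------::----=+---++=
208 .:.::..=++++++++++=-::-=+++++++=------::---=*#=--++=
209 :::::::-==---+++++=:+==+++++++=-------::---*#+---++=
210 ..:::::::::::-==---:++++++++++--------::-=+**----++=
211 :::::::::::::::::=+--------=+-::----:-::-=*#=----++=
212 ::::::::::::::::=**-.:-=+#######*+=--:::-+*+-----++=
213 :..::::::::::::=**+--****#######**+**=:::++------++=
214 :..::=====::::=**+--=##**++++======**+=+==-------++=
215 ...::=++++==-:=++====****++++=========+**=-------++=
216 ...:..-+++++=-:=+====****++++=======-+****=------++=
217 :---=..=+++=-::+#+==+****+++++=====-+**++**=-----++=
218 --==*-.:--=-::+##==-*****+++++====-=**+=-=*+-----+++
219 --==*-....::::###==-*****+++++=====**+===-=%=----++*
220 -===*-....::+-*##=--*****++++==*+--**====--%*----++*
221 -=-=*-....:=#=*##=--*****+++==**=::++=-===-**=---++*
222 -=-=*-.....=#**##=-+*****++=-B=-:::+#*=-=--*#=-:-++*
223 -=-+*-..
[... 6510 characters left out ...]

223 ----:::::::::::::::::::::.:.:::::::::::::::::::::::=***#####################*+++++++++++++++=*%
224 ----::::::::::::::::::::::::.::::::::::::::::::::::=++*####################*++++++++++++++++=*%
225 ------:::::::::::::::::::::::.:::::::::::::::::::::=+++*#################*++++++++++++++++++=*%
226 ------:::::::::::::::::::::::::::::::::::::::::::::=+++++*#############*+++++++++++++++++++=:*%
227 -------::::::::::::::::::::::::::::::::::::::::::::=+++++++**########++++++++++++++++++++++=:*%
228 ---------:::::::::::::::::::::::.::::::::::::::::::=+++++++++++++++++++++++++++++++++++++++=:*%
229 ---------::::::::::::::::::::::::::::::::::::::::::=++++++++++++++++++++++++++++++++++++++++=*%
```

Run:
```python
from h import *
e=ray("top",(324.7,204),64);b=ray("top",(366.3,222.3),80);print("handle end",e,"rim near",b)
yaw=1.482-np.pi;u=np.array([np.cos(yaw),np.sin(yaw)])
print("mug from handle",e+105*u,"from rim",b+50*np.array([-u[1],u[0]]))
o=observe();T=R.from_euler("xyz",o["orientation"]).as_matrix();G=o["ee_pos"]+T@[0,0,-19]
m=e+105*u;Rz=np.array([[u[0],-u[1]],[u[1],u[0]]]);print("grasp in mug frame",Rz.T@(G[:2]-m),G[2])
q=np.array([proj("side",np.array([m[0]+50*np.cos(a),m[1]+50*np.sin(a),0])) for a in np.linspace(0,6.28,180)]);print("base side low",q[q[:,1].argmax()],"R",q[:,0].max())
```

```text
handle end [706.16242816  52.55333617] rim near [652.85344806 -50.90756549]
mug from handle [696.85106147 -52.0329844 ] from rim [702.65645785 -55.34154963]
grasp in mug frame [-82.77320336   4.07326119] 53.44660719145462
base side low [281.23034187 253.75813335] R 298.0114548393624
```

Emit:
move_arm:
  plan:
    - [0,0,0,0,0,0,190]
    - [0,0,0,0,0,0,255]
    - [0,0,0,0,0,0,255]
    - [0,0,0,0,0,0,255]
    - [0,0,0,0,0,0,255]
    - [-1,0,-1.5,0,0,0,255]
    - [-2.5,0,-3.5,0,0,0,255]
    - [-4.5,0,-6.5,0,0,0,255]
    - [-6.5,0,-9.5,0,0,0,255]
    - [-7.5,0,-10.5,0,0,0,255]
    - [-7.5,0,-10.5,0,0,0,255]
    - [-7.5,0,-10.5,0,0,0,255]

```text
clock: 16.55
ee_pos: [707.2, 19.3, 50.6]
orientation: [3.141, 0.613, 1.483]
contact_force: [0.7, 0.4, -3.3]
grip_width: 13.5
finger_force: 58.7
```

Run:
```python
from h import *
from rig import grab_frame
o=observe();print(o["clock"],o["ee_pos"],o["orientation"],o["grip_width"],o["contact_force"],o["wrist_torque"],o["finger_force"])
g=grab_frame("side");cv2.imwrite("pics/s10.png",g);h=grab_frame("top");cv2.imwrite("pics/t10.png",h)
asc(g,256,304,207,262)
```

```text
16.55 [707.16704212  19.31224911  50.55201908] [3.14147375 0.61253785 1.48314046] 13.52706730421122 [ 0.67463872  0.36510332 -3.31839169] [ 1.22584804 -0.0882078   0.00729181] 58.738369330822024
207 =+++++++++++++=-:::-=+++++++------::----=+---++=
208 -+=+++++++++=+=-::-=+++++++=------::---=*#=--++=
209 :-:-==---+++++=:+==+++++++=-------::---*#+---++=
210 :::::::::-==---:+++++++=+=::------::-=+**----++=
211 .::::::::::::=+--==+***#%****=--::::-=*#=----++=
212 ..::::::::::=**--******##****+*#*=:::+*+-----++=
213 ...::::::::=**+--##***+++++==++**+=::++------++=
214 . .:==::::=**+==-******++++======+=+=+-------++=
215 =. .=+==-:=++=-=-******++++=======+*+*=------++=
216 +:...-++=::-====-******++++=====-+**+**+-----++=
217 *-...:-=-::+*===+******++++====-+**+=-*%=----++=
218 +:....::::+##+=-*#*****++++=+=-=**+==-=#*-:--+++
219 +:.....:::*##=--*#*****+++=*#=-**+====-+%+:--++*
220 =:......=++##+--*******++=+%*--**=-===-=@+:--++*
221 =:......##+##=--*******+==++-::+**=-==-=@+:--++*
222 =:......**+##=-+******+++BBB:::=#%+-==-+@+:--+++
223 :.......:+=##=-*#****+=##+:::::=*%=-=-=#@+:--++*
224 
[... 1309 characters left out ...]
+++++++++++
249 :::::-=====-=====-==============*#*+++++++++++++
250 :::::-=====-===================-+++==+++++++++++
251 :::::-=====-====-----======----::-=+++++++++++++
252 :::::-=====-===-:::::------::::-=+++++++++++++++
253 :::::-=====-==-::::::::::::::::-==-+=+++++++++++
254 :::::-=====-=--::::::::::::::::::::-:-==-+++++++
255 :::::-=====---:::::::::::::::::::::::::::-====-+
256 ::::::=====--::::::::::::::::::::::::::::::::::-
257 ::::::-====-::::::::::::::::::::::::::::::::::::
258 :::::::----:::::::::::::::::::::::::::::::::::::
259 ::::::::::::::::::::::::::::::::::::::::::::::::
260 ::::::::::::::::::::::::::::::::::::::::::::::::
261 ::::::::::::::::::::::::::::::::::::::::::::::::
```

Force rose by 0.87 N (about 89 g), so all three chocolates are in the mug. Sliding sideways out of the fork and refining the coaster position.

Emit:
move_arm:
  plan:
    - [0,-2,0,0,0,0,255]
    - [0,-7,0,0,0,0,255]
    - [0,-15,0,0,0,0,255]
    - [0,-26,0,0,0,0,255]
    - [0,-39,0,0,0,0,255]
    - [0,-53,0,0,0,0,255]
    - [0,-67,0,0,0,0,255]
    - [0,-81,0,0,0,0,255]
    - [0,-94,0,0,0,0,255]
    - [0,-104,0,0,0,0,255]
    - [0,-110,0,0,0,0,255]
    - [0,-112,0,0,0,0,255]

```text
clock: 18.15
ee_pos: [595.6, 29.1, 50.8]
orientation: [3.141, 0.613, 1.483]
contact_force: [-0.2, -0.2, -3.3]
grip_width: 13.9
finger_force: 58.8
```

Run:
```python
from h import *
from rig import grab_frame
o=observe();print(o["clock"],o["ee_pos"],o["orientation"],o["joints"].round(2),o["grip_width"],o["contact_force"],o["wrist_torque"])
g=grab_frame("side");cv2.imwrite("pics/s11.png",g);h=grab_frame("top");cv2.imwrite("pics/t11.png",h)
obs=[]
for n,f,(x0,x1,y0,y1) in(("top","top0",(430,500,262,330)),("side","side0",(345,400,192,232))):
    q=cv2.cvtColor(cv2.imread(f"pics/{f}.png"),cv2.COLOR_BGR2HSV);m=cv2.inRange(q,(4,80,100),(22,255,255));k=np.zeros_like(m);k[y0:y1,x0:x1]=m[y0:y1,x0:x1]
    c=max(cv2.findContours(k,0,2)[0],key=cv2.contourArea);h4=cv2.approxPolyDP(cv2.convexHull(c),5,True)[:,0].astype(float);print(n,h4.tolist())
    for u in h4:
        w=ray(n,u,6);obs.append((n,w,u))
c0=np.mean([w for _,w,_ in obs],0);print(c0)
yaw=-.1
def res(p):
    r=[]
    for n,w,u in obs:
        cs=[world(p,(a,b,6)) for a in(-55,55) for b in(-55,55)]
        r.append(min((proj(n,c)-u for c in cs),key=lambda d:d@d))
    return np.concatenate(r)
for y in(-.1,.1,.3):
    s=least_squares(res,[*c0,y],x_scale=[100,100,1]);print(s.x,s.cost,s.fun.round(1))
```

```text
18.15 [595.63327765  29.11775716  50.77922956] [3.14075433 0.61258859 1.48294127] [-0.06  0.73 -0.51  1.73  0.86  1.32 -1.08] 13.924800474397314 [-0.24451446 -0.21251546 -3.26124194] [ 1.24767163e+00 -1.03146303e-01  1.58655072e-04]
top [[444.0, 271.0], [485.0, 274.0], [481.0, 315.0], [440.0, 310.0]]
side [[363.0, 199.0], [392.0, 208.0], [381.0, 225.0], [353.0, 216.0]]
[ 474.63019648 -297.57684333]
[ 4.75000749e+02 -2.98799343e+02 -1.32944932e-01] 11.258573743252061 [-1.2 -1.7  0.  -0.1  1.1  1.1 -0.6  1.4  0.  -0.8  1.5 -0.9  0.8  0.1
 -2.9 -0.6]
[ 4.75000749e+02 -2.98799343e+02 -1.32945092e-01] 11.258573743097006 [-1.2 -1.7  0.  -0.1  1.1  1.1 -0.6  1.4  0.  -0.8  1.5 -0.9  0.8  0.1
 -2.9 -0.6]
[ 4.75000749e+02 -2.98799343e+02 -1.32944905e-01] 11.258573743289851 [-1.2 -1.7  0.  -0.1  1.1  1.1 -0.6  1.4  0.  -0.8  1.5 -0.9  0.8  0.1
 -2.9 -0.6]
```

Run:
```python
from h import *
for m,y in[((590,-50,45),-1.68),((530,-180,45),-1.77),((475,-298.5,45),-1.85)]:print(delta(*tool(m,y,gx=-81,gz=53.5)))
```

```text
[-26.0, 2.6, -21.1, 0.013, 0.0017, 0.0172]
[-136.6, -39.5, 56.6, 0.0647, 0.0017, 0.0909]
[-237.8, -78.4, 127.7, 0.1106, 0.0017, 0.1564]
```

Emit:
move_arm:
  plan:
    - [-4,0,-5,0,0,0,255]
    - [-11,0,-14,0,0,0,255]
    - [-18,0,-22,0.002,0,0.003,255]
    - [-26,0,-24,0.008,0,0.012,255]
    - [-36,-3,-18,0.016,0,0.023,255]
    - [-49,-8,-8,0.023,0,0.032,255]
    - [-65,-14,4,0.031,0,0.044,255]
    - [-82,-20,16,0.039,0,0.056,255]
    - [-100,-26,29,0.047,0.001,0.067,255]
    - [-118,-33,43,0.056,0.001,0.079,255]
    - [-136,-39,56,0.065,0.0015,0.091,255]

```text
clock: 19.62
ee_pos: [543.5, -112.2, 83.1]
orientation: [-3.141, 0.611, 1.37]
contact_force: [0.6, 0.9, -3.2]
grip_width: 13.3
finger_force: 58.8
```

Emit:
move_arm:
  plan:
    - [-20,-6,14,0.009,0,0.013,255]
    - [-40,-12,28,0.018,0,0.026,255]
    - [-58,-18,41,0.027,0,0.038,255]
    - [-74,-24,53,0.035,0,0.05,255]
    - [-87,-30,62,0.041,0,0.058,255]
    - [-96,-35,68,0.045,0,0.064,255]
    - [-100,-38,71,0.046,0,0.066,255]
    - [-101,-39,71,0.046,0,0.066,255]
    - [-101,-39,71,0.046,0,0.066,255]

```text
clock: 20.75
ee_pos: [482.0, -223.1, 82.9]
orientation: [-3.142, 0.611, 1.292]
contact_force: [0.6, -0.1, -2.7]
grip_width: 13.6
finger_force: 58.8
```

Run:
```python
from h import *
from rig import grab_frame
o=observe();print(o["clock"],o["ee_pos"],o["orientation"],o["joints"].round(2),o["grip_width"],o["contact_force"],o["wrist_torque"])
print(delta(*tool((475,-298.5,45),-1.85,gx=-81,gz=53.5)))
g=grab_frame("side");cv2.imwrite("pics/s12.png",g);h=grab_frame("top");cv2.imwrite("pics/t12.png",h)
asc(h,410,500,250,325);asc(g,335,400,165,235)
```

```text
20.75 [ 482.04506848 -223.06946309   82.9287528 ] [-3.14159074  0.61057378  1.29203795] [ 0.32  0.51 -0.42  2.    0.88  1.12 -0.94] 13.56498017914363 [ 0.62313717 -0.14869253 -2.73715205] [ 1.16198513e+00 -4.04690678e-01 -2.98879347e-04]
[-3.6, 14.0, 2.5, 0.0003, -0.0003, 0.0004]
250 ::::::::::::=+++++++++++++++++++=::::-:::-::--::---::=++++++++++++++++++++++++++++++++++++
251 :::::::::....-==+++++++++++++++=::::--::::::--::-:-::::=++++++++++++++++++++++++++++++++++
252 :::::::::..::::...:=++++++++++=::::::::::-----::::-:::::=+++++++++++++++++++++++++++++++++
253 :::::::::.::--::...:=+++++++++=::::::::::::::-::::::::-::=++++++++++++++++++++++++++++++++
254 ::::::::..:::::.:..:+++++++++=:::----:::::::::::::::::-:::=+++++++++++++++++++++++++++++++
255 .::::::::.::::::::..=+++++++=::::---:::::::::::--::-::-::::=++++++++++++++++++++++++++++++
256 ::.::::::.:::--:::..:=+++++=::::--:::::::::::::-:::-::::::::=+++++++++++++++++++++++++++++
257 -:...:::::.::--:::..:=+++*+=::::::::::::::::-:::-:-:::---::::=++++++++++++++++++++++++++++
258 :-:.....:..:---:::...=+++*=:::::::::-::--:-::::--::::::
[... 10505 characters left out ...]

225 :::::::::=+-:::::::+++++++++++++++++++++===--B*++++++++++++++++++
226 :::::::::-=::::::==+++++++++++++++++++++++++==+++++++++++++++++++
227 ::::::::::::::::-++++++++++++++++++++++++++++++++++++++++++++++++
228 :::::::::::::::-+++++++++++++++++++++++++++++++++++++++++++++++++
229 :::-======::::-++++++++++++++++++++++++++++++++++++++++++++++++++
230 ===+++++++====+++++++++++++++++++++++++++++++++++++++++++++++++++
231 -++++++++++++++++++++++++++++++++++++++++++++++++++++++++++++++++
232 -++++++++++++++++++++++++++++++++++++++++++++++++++++++++++++++++
233 =++++++++++++++++++++++++++++++++++++++++++++++++++++++++++++++++
234 =++++++++++++++++++++++++++++++++++++++++++++++++++++++++++++++++
```

Run:
```python
from h import *
h=cv2.imread("pics/t12.png");q=cv2.cvtColor(h,cv2.COLOR_BGR2HSV)
print("sat/10 interior")
for r in range(280,313):print(r,"".join("0123456789ABCDEFGHIJKLMNOPQ"[q[r,c,1]//10] for c in range(448,494)))
print("V");asc(h,340,400,180,232)
c=ray("top",(471,295),125.5);print("rim centre",c)
o=observe();T=R.from_euler("xyz",o["orientation"]).as_matrix();G=o["ee_pos"]+T@[0,0,-19];y=o["orientation"][2]-np.pi
d=c-G[:2];print("mug rel grasp along/across",d@[np.cos(y),np.sin(y)],d@[-np.sin(y),np.cos(y)])
```

```text
sat/10 interior
280 A620011110000011001000110000000000000111111111
281 5111111100000110110001010000100000100001111111
282 1111111000011100110101100010111010111000111111
283 0111111000000110111001001111011111111000011111
284 1111110000000101000001110100011011110010011111
285 1111100000000110111011001000011110110000001011
286 1110000000000010101011110101100100000111000111
287 0110100000100000011011010100000010001000000110
288 0111100000100010010100000110000000000001000111
289 0000000000110000111111110000110101000010000011
290 1101000000010111112122221110010010000000000011
291 1000000000011122222122222211100000110001000010
292 0000000000011112212222222122441000001000011011
293 10000101000111222222121222225EB410001100000011
294 1100011101001222221222222223BDDD52111111110011
295 1100000000000122221222222225EDDA32221110111011
296 001001010011112221222222223BDCD722222110111001
297 111111001001122122222222223EDDD422222210010011
298 000010010110122212221222225DCD9322222211000001
299 10010010001112222222222223BDDD4222222100010011
300 00000010110111222222222125EDD92222222100100011
301 111110101
[... 3385 characters left out ...]
:::-=-----
223 ++++=::::::::::::::::::::::::::::::::::::::::::::::::-=--===
224 ++++=::::::::::::::::::::::::::::::::::::::::::::::::-=---==
225 ++++=::::::::::::::::::::::::::::::::::::::::::::::::-=---==
226 ++++=::::::::::::::::::::::::::::::::::::::::::::::::-=---==
227 ++++=::::::::::::::::::::::::::..::::::::::::::::::::-=--=-=
228 ++++=:::::::::::::::::::::::::::.:---:::--:::::::::::-=---==
229 ++++=:::::::::::::::::::::::::::::---:::::::::::::::--=---==
230 ++++=:::::::::::::::::::::::.:::::--:.....::::::::::--=--=-=
231 +++=::::::::::::::-::::-::::::::::---.......::::::::--=--=-=
rim centre [ 461.36742258 -291.08754327]
mug rel grasp along/across 81.95407892141607 -1.213403840223539
```

Rim centre is at (461,-291) and level over the coaster. Shifting to the coaster centre and partly down.

Emit:
move_arm:
  plan:
    - [-0.5,3,0.5,0,0,0,255]
    - [-1.5,8,1,0,0,0,255]
    - [-2.5,13,2,0,0,0,255]
    - [-1,15,5,0,0,0,255]
    - [2.5,15.2,10,0,0,0,255]
    - [6,15.2,15,0,0,0,255]
    - [9.5,15.2,19.5,0,0,0,255]
    - [11.5,15.2,22.5,0,0,0,255]
    - [11.5,15.2,22.5,0,0,0,255]

```text
clock: 21.98
ee_pos: [495.0, -231.2, 57.5]
orientation: [-3.14, 0.611, 1.292]
contact_force: [-0.1, -0.3, -2.8]
grip_width: 13.0
finger_force: 58.7
```

Run:
```python
from h import *
from rig import grab_frame
o=observe();print(o["clock"],o["ee_pos"],o["orientation"],o["contact_force"],o["wrist_torque"])
g=grab_frame("side");cv2.imwrite("pics/s13.png",g);h=grab_frame("top");cv2.imwrite("pics/t13.png",h)
asc(h,436,500,266,322)
y=o["orientation"][2]-np.pi;T=R.from_euler("xyz",o["orientation"]).as_matrix();G=o["ee_pos"]+T@[0,0,-19];u=np.array([np.cos(y),np.sin(y),0]);m=G+82*u;m[2]=G[2]-53.5;print("mug",m)
th=np.linspace(0,6.283,181)
for deg in(-5,0,5,10):
    A=R.from_euler("z",y).as_matrix()@R.from_euler("y",deg,degrees=True).as_matrix()
    for nm,z in(("rim",80),("base",0)):
        P=[G+A@(np.array([50*np.cos(a)+82,50*np.sin(a),z-53.5])) for a in th];s=np.array([proj("side",p) for p in P]);t=np.array([proj("top",p) for p in P])
        print(deg,nm,"side R",s[s[:,0].argmax()].round(1),"low",s[s[:,1].argmax()].round(1),"| top L,R,T,B",t[:,0].min().round(1),t[:,0].max().round(1),t[:,1].min().round(1),t[:,1].max().round(1))
asc(g,352,400,172,232)
```

```text
21.975 [ 495.01422313 -231.24112897   57.54689751] [-3.14035718  0.61130005  1.29171015] [-0.12595304 -0.31396842 -2.77397109] [ 1.16570981 -0.39450892 -0.02524194]
266 -:::::::::--::----:::-::-:::-:-------::::=++++++++++++++++++++++
267 :--::::::::-:::--:------:::-:::::::::::::=++++++++++++++++++++++
268 ::::::-::::::::::::---:::::::::::::::::::=++++++++++++++++++++++
269 :::::--:-B---------:---:::::::--======---:=+++++++++++++++++++++
270 ::::::---BBBBBBBB==-----:::--=*#%%@@@%%#*==+++++++++++++++++++++
271 :--:::--B=BB--BB=B-BB-B--==*%@@@@@@@@@@@@@##*+++++++++++++++++++
272 :==--::--BBB-BBB---B---==*@@@@%##########@@@%+-=++++++++++++++++
273 .:=*=::-=B=BBB------===*@@@################%@@#=++++++++++++++++
274 -.-+=::-BBB==B-B======*@@@+====*############*@@@%#+++++++++**+++
275 +=-::::-BB=B=---=====*@@@%=======+*##########*%@@#+++++++++**+++
276 +**=-::--=BBB=======*@@@@%=========+*#####*****#@@#+++++++++++++
277 .-++=::----B-=====-+%@@@@#==+=++=====+**********#@@#++++++++++++
278 -::--::-=BB-=======#@@@@%====+++======+**********#@@*+++++++++++
279 %*+==----B-=======*@@@@@#=========
[... 6126 characters left out ...]
+++++++++++
219 =:-===+##*=-----B-B----:--BB+***##++++++++++++++
220 =::-==+**-:::::=-*=B-B*++++*****#*++++++++++++++
221 ::::--+++=====:--+=*+#######*****+++++++++++++++
222 ::::::++++++++===-B=+*######****++++++++++++++++
223 :::::-+++++++++++==::-++*###**#+++++++++++++++++
224 :::==++++++++++++++====:-=+B*#*+++++++++++++++++
225 :::++++++++++++++++++++===--B*++++++++++++++++++
226 :==++++++++++++++++++++++++==+++++++++++++++++++
227 -+++++++++++++++++++++++++++++++++++++++++++++++
228 ++++++++++++++++++++++++++++++++++++++++++++++++
229 ++++++++++++++++++++++++++++++++++++++++++++++++
230 ++++++++++++++++++++++++++++++++++++++++++++++++
231 ++++++++++++++++++++++++++++++++++++++++++++++++
```

Rim is centred over the coaster with about a 4° nose-down pitch, so I level it by wrist pitch and set it down slowly.

Emit:
move_arm:
  plan:
    - [0.5,0,0.5,0,-0.02,0,255]
    - [1,0,1.5,0,-0.045,0,255]
    - [2,0,3,0,-0.06,0,255]
    - [3.2,0,4.7,0,-0.065,0,255]
    - [4.5,0,6.4,0,-0.065,0,255]
    - [5.6,0,8,0,-0.065,0,255]
    - [6.5,0,9.2,0,-0.065,0,255]
    - [7,0,10,0,-0.065,0,255]
    - [7,0,10,0,-0.065,0,255]

```text
clock: 23.2
ee_pos: [495.2, -231.4, 45.8]
orientation: [-3.141, 0.676, 1.291]
contact_force: [-0.1, 1.1, -2.2]
grip_width: 13.9
finger_force: 58.8
```

Run:
```python
from h import *
from rig import grab_frame
o=observe();print(o["clock"],o["ee_pos"],o["orientation"],o["contact_force"],o["wrist_torque"])
g=grab_frame("side");cv2.imwrite("pics/s14.png",g);h=grab_frame("top");cv2.imwrite("pics/t14.png",h)
th=np.linspace(0,6.283,181)
for z in(86,6):
    P=[np.array([475+50*np.cos(a),-298.8+50*np.sin(a),z]) for a in th]
    for n in("side","top"):
        s=np.array([proj(n,p) for p in P]);print(z,n,"L,R,T,B",s.min(0).round(1),s.max(0).round(1),"low",s[s[:,1].argmax()].round(1))
asc(h,446,496,262,322);asc(g,352,400,180,232)
```

```text
23.2 [ 495.19598469 -231.44184755   45.75049149] [-3.14126051  0.67637037  1.29090874] [-0.08922799  1.09984235 -2.21563866] [ 1.20749666 -0.32884575 -0.00411577]
86 side L,R,T,B [358.7 182.4] [390.1 200.1] low [376.1 200.1]
86 top L,R,T,B [449.4 270.2] [490.3 310.8] low [470.4 310.8]
6 side L,R,T,B [356.9 202.3] [387.3 220.5] low [373.7 220.5]
6 top L,R,T,B [442.9 273.4] [481.7 312. ] low [462.8 312. ]
262 :------:::-----:----:::--:-::=++++++++++++++++++++
263 ------::-:::-::::---:------::=++++++++++++++++++++
264 -------:-::-:::::--------:-:::=+++++++++++++++++++
265 ----:-:::::--:-::-:------:::::=+++++++++++++++++++
266 ----::---:-::::::---:-----::::=+++++++++++++++++++
267 -::::---:---:-:::-::::::::::::=+++++++++++++++++++
268 :::::::::----::::::::::::::::::=++++++++++++++++++
269 --------------::::----====---::=++++++++++++++++++
270 B-BBB===-----::--=+##%%@@%%#*=-=++++++++++++++++++
271 BB-B=B=B-B-B--=*#%@@@@@@@@@@@@%#*+++++++++++++++++
272 BBBBBBB-BB-B-+%@@@%#########%@@@@#=::=++++++++++++
273 BBBB---B---=*@@@*#############*#@@@+=-++++++++++++
274 BB=B--====+%@@@*===+*########
[... 4662 characters left out ...]
+++++++++++
219 ::-====#%@@#*=--====++++*+****B*##++++++++++++++
220 :=====+#%@#+=---****************#*++++++++++++++
221 =+-===+#%**===:-+***#######******+++++++++++++++
222 ==-===+##+++++===-B=+*######****++++++++++++++++
223 -:--==+**++++++++==::-++*###**#+++++++++++++++++
224 :::---+++++++++++++====:-=+B*#*+++++++++++++++++
225 :::::=+++++++++++++++++===--B*++++++++++++++++++
226 ::::-++++++++++++++++++++++==+++++++++++++++++++
227 :::-++++++++++++++++++++++++++++++++++++++++++++
228 :::=++++++++++++++++++++++++++++++++++++++++++++
229 ===+++++++++++++++++++++++++++++++++++++++++++++
230 ++++++++++++++++++++++++++++++++++++++++++++++++
231 ++++++++++++++++++++++++++++++++++++++++++++++++
```

Rim matches the coaster centre within about 1.5 mm. Descending the last few millimetres.

Emit:
move_arm:
  plan:
    - [0.6,0,0.8,0,0,0,255]
    - [1.2,0,1.5,0,0,0,255]
    - [1.5,0,1.9,0,0,0,255]
    - [1.5,0,1.9,0,0,0,255]

```text
clock: 23.8
ee_pos: [496.1, -230.6, 44.1]
orientation: [3.14, 0.676, 1.291]
contact_force: [0.3, 5.3, 5.9]
grip_width: 13.6
finger_force: 60.1
```

Emit:
move_arm:
  plan:
    - [0,0,0,0,0,0,225]
    - [0,0,0,0,0,0,200]
    - [0,0,0,0,0,0,170]
    - [0,0,0,0,0,0,120]
    - [0,0,0,0,0,0,120]
    - [0,0,-5,0,0,0,120]
    - [0,0,-20,0,0,0,120]
    - [0,0,-45,0,0,0,120]
    - [0,0,-80,0,0,0,120]
    - [0,0,-120,0,0,0,120]
    - [0,0,-150,0,0,0,120]
    - [0,0,-150,0,0,0,120]

```text
clock: 25.3
ee_pos: [523.3, -138.4, 162.4]
orientation: [3.136, 0.673, 1.291]
contact_force: [-0.2, -0.2, -1.0]
grip_width: 45.1
finger_force: 0.0
```

Run:
```python
from h import *
from rig import grab_frame
o=observe();print(o["clock"],o["ee_pos"],o["grip_width"],o["contact_force"])
g=grab_frame("side");cv2.imwrite("pics/s15.png",g);h=grab_frame("top");cv2.imwrite("pics/t15.png",h)
asc(h,440,496,266,316)
for k,(x0,x1,y0,y1) in{"can":(270,305,265,305),"mouse":(310,350,280,335),"notes":(240,280,185,230)}.items():
    a=cv2.imread("pics/top0.png")[y0:y1,x0:x1].astype(int);b=h[y0:y1,x0:x1].astype(int);print(k,(np.abs(a-b).max(2)>30).mean().round(3))
q=cv2.cvtColor(h,cv2.COLOR_BGR2HSV)
for r in range(276,308):print(r,"".join("0123456789ABCDEFGHIJKLMNOPQ"[q[r,c,1]//10] for c in range(448,492)))
```

```text
25.3 [ 523.26936258 -138.36790311  162.44568389] 45.11646544569254 [-0.24614911 -0.24431269 -1.01945914]
266 :-----------------::-:---:------:::::=++++++++++++++++++
267 :-------::----------::--::::--:::::::=++++++++++++++++++
268 ::--:-::::-:--------::-::::::::::::::=++++++++++++++++++
269 ---:-----------------::::---====---::=++++++++++++++++++
270 ----B-BBBBB=B=------:--=+*#%%@@@%#*+==++++++++++++++++++
271 ----B==---BB=B--BBBB=*#%@@@@@@@@@@@@@#*+++++++++++++++++
272 :-:--B=---BBB--B---+#@@@%##########%@@@#=-:=++++++++++++
273 :---BB=BBB=-BB---=*@@@%###############@@@#=-++++++++++++
274 -::-BBBBBBBB===-=#@@@#+==+*#############@@@%%#+++++++++*
275 =-:-===B=-B--=-=#@@@%==++====+*######****%@@%#+++++++++*
276 =-:--==B-B--===#@@@@%=+++++++==*#*********#@@#++++++++++
277 ::----B--B====#@@@@@%=+++++++++==+*********#@@#+++++++++
278 ::--=BBB=====*@@@@@@#=++++++++++++=+********#@@*++++++++
279 -::BBBB=====+%@@@@@%==+++++++++++++=+******++#@%+++****+
280 *+===---====#@@@@@@#=+++++++++++++++=+++*+++++%@#+++++++
281 @@@%*+======%@@@@@%==++++++++++++++++===++++++*@@*++++++
282 @@@@@@@%*=-*@@@
[... 2951 characters left out ...]
72222221111000
294 00011000000101121222222223ECDD42222221111000
295 00010000000011211222222125DCD932222221111101
296 0000000000000111222222223BDDD422222221111001
297 0100000000000011011134228DDDA222222211110011
298 0010001000000010100145589BDC7212222111100010
299 01110000000000010011011222554222221111000011
300 00011000000000001101000000001122122111000110
301 00101100000000000111101100100011222111101101
302 00100000000000000101101111010001111110001111
303 40000000000000000001100101111011111100011100
304 A4000011000000000000101110011111111000111100
305 B9400000100010000000101101111111101001111101
306 BC930000001100000000101000011101001211111000
307 BBC93000001010000000010001111100018511110011
```

Run:
```python
from h import *
a,b=cv2.imread("pics/side0.png"),cv2.imread("pics/s15.png")
for n,(x0,x1,y0,y1) in{"mouse":(330,380,265,298),"can":(308,342,262,316),"notes":(218,260,283,318)}.items():
    print(n,(cv2.absdiff(a,b)[y0:y1,x0:x1].max(2)>30).mean().round(3))
asc(cv2.imread("pics/t15.png"),312,350,282,334)
print();asc(cv2.imread("pics/top0.png"),312,350,282,334)
```

```text
mouse 0.265
can 0.155
notes 0.0
282 ++++++++++++++++=:::::::::::::::::::::
283 +++++++++++++++++-::::::::::::::::::::
284 +++++++++++++++++=::::::::::::::::::::
285 ++++++++++++=:::::::::::::::::::::::::
286 ++++++++++=:::::::::::::::::::::::::::
287 +++++++=::::::::::::::::::::::::::::::
288 +++++=::::::::::::::::::::::::::::::::
289 +++=::::::::::::....::::::::::::::::::
290 ++=::::::::::.......::::::::::::::::::
291 ++=:::::::...........:::::::::::::::::
292 ++=::::..............:::::::::::::::::
293 +=-:..................::::::::::::::::
294 ++=....................:::::::::::::::
295 ++=....................:::::::::::::::
296 ++=..........:::........::::::::::::::
297 ++-..........-=-.........:::::::::::::
298 ++=..........-==:........:::::::::::::
299 ++=:.........:+*=........:::::::::::::
300 ++=:.........:=+=.........::::::::::::
301 +++=..........-+-..........:::::::::::
302 +++=.......................:::::::::::
303 +++=:.......................::::::::::
304 ++++-.......................::::::::::
305 ++++=........................:::::::::
306 ++++=:.......................:::
[... 2704 characters left out ...]
.......=++++
318 ++++++++=........................=++++
319 ++++++++=:.......................=++++
320 +++++++++-.......................-=+++
321 +++++++++-.......................:=+++
322 +++++++++=:.......................=+++
323 +++++++++=:.......................=+++
324 ++++++++++=....:..................=+++
325 ++++++++++=:.....................:=+++
326 ++++++++++=:....................:=++++
327 +++++++++++=..................:-=+++++
328 +++++++++++=..............::--=+++++++
329 +++++++++++=:..........::-=+++++++++++
330 ++++++++++++=:......::-=++++++++++++++
331 +++++++++++++=::::--=+++++++++++++++++
332 +++++++++++++++==+++++++++++++++++++++
333 ++++++++++++++++++++++++++++++++++++++
```

The mouse is in the same place (only the arm's shadow differs), and the can and note block haven't moved. Handing in.

```bash
python3 -c "
from rig import job
print(job.job_done())"
```

```text
the job is handed in; nothing more can be done
None
```

I handed the job in at about 25 s: the mug stands upright within about 3 mm of the coaster's middle, released. Under the chute it slipped in the grip and tipped about 27° nose-down onto the desk, so I flattened it against the desk and regripped. All three chocolates being in it rests on the wrist reading 0.87 N (about 89 g) heavier, since only part of the pile is visible. I saw no spill, and the can, mouse and note block have not moved.

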